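Load the grind-sieve shaker and reset its stop

TASK

Get the coffee sieve shaker ready to run: push its red mushroom stop down until it stays down, then stack the blue catch pan, every orange sieve that is on the table (one to three, in any order) and last the white cover disc squarely in the pocket between the four posts. Lower the clear hood gently all the way shut, and only then twist the red stop clockwise so that it pops back up. Leave the glass and the cup where they are.

Things in the scene. Friction and masses are not known exactly. Their poses are not given: they have to be found in the camera images.
- shaker: Fixed shaker: grey base 190 x 190 mm, flat silver deck 40 mm high. Origin under its centre on the table; x points from front to rear (hinge side). Four steel posts (10 mm thick, 72 mm tall) stand on the deck at (+-26.2, +-26.2) mm around the pocket, with 42 mm gaps between them on all four sides; gripping parts along the shaker's y keeps the gripper clear of the open hood.
- pocket (a point): Centre of the pocket's floor on the deck, 40 mm above the table, midway between the four posts. A 60 mm disc fits between the posts with 2 mm to spare all round. Axes as the shaker's.
- hood (a joint): Clear hood with dark edges and a steel bar handle, hinged at the rear of the deck. Angle in rad: 0 = shut, 1.4 to 1.6 = standing open at the start (end stop 1.75). A stiff hinge: it stays where it is left; up to about 5 N at the handle moves it. Shut, it measures 152 mm (front to rear) x 160 mm x 88 mm high and covers posts and parts. Walls 4 mm.
- hood_handle (a point): Middle of the hood's handle: a round bar 10 mm thick and 80 mm long, parallel to the shaker's y, on two stems 35 mm out from the hood's front wall. Shut, it lies 187 mm in front of the hinge and 50 mm above it; open, it stands above the hood's upper end. It can be pinched from above, across the bar, all the way through the arc (it turns in the fingers).
- hood_hinge (a point): Middle of the hood's hinge axis (parallel to the shaker's y): 77 mm behind the pocket centre, 42 mm above the table. Does not move.
- stop_box: Fixed yellow control box, 80 x 80 x 45 mm, with the red mushroom stop upright in the middle of its top. Origin under its centre on the table. It may be on either side of the shaker.
- stop_top (a point): Centre of the top of the red mushroom head, on its axis: 84 mm above the table when up, about 77 mm when latched. The head is a cylinder 40 mm in diameter and 24 mm high, with a white bar painted on top.
- stop_press (a joint): How far the red head is pressed, in m: 0 = up, 0.010 = bottom stop. A spring resists with 2 N (up) to 5 N (bottom). Pressed beyond about 7.5 mm it latches and then stays down at about 0.007 by itself when let go.
- stop_turn (a joint): How far the red head is twisted clockwise seen from above, in rad, 0 to 1.2; a weak spring turns it back to 0. Turned past about 0.6 while latched it frees the latch (0.9 is sure); let go and the head springs up.
- pan: Blue catch pan, an open shallow dish 60 mm in diameter and 20 mm high, goes at the bottom. Loose. Origin at the centre of its underside, z up along its axis; it lies flat on the table at the start.
- sieve1: Orange sieve ring with grey mesh, 60 mm in diameter and 14 mm high. All sieves are alike and one to three of them are present (None from the start = absent). It is stacked as a solid disc: 14 mm higher each. Loose. Origin at the centre of its underside, z up along its axis; it lies flat on the table at the start.
- sieve2: As sieve1.
- sieve3: As sieve1.
- cover: White cover disc with a small black dot, 60 mm in diameter and 14 mm high, goes on top. Loose. Origin at the centre of its underside, z up along its axis; it lies flat on the table at the start.
- glass: Small loose espresso glass, 60 mm wide and 62 mm high, to be left alone. Origin under its centre.
- cup: White mug, 90 mm wide and 62 mm high (handle extra), beside the open hood, to be left alone. Origin under its centre.
- tub: Fixed dark open steel tub, 85 x 85 x 55 mm, in the way among the parts. Origin under its centre.
Not all that is in view belongs to the job. What is meant by the cover is not green, and is the larger of those in its own colour. There is more than one size of the stop_box; the job needs the larger.

How it is judged:
By the outcome, as a careful person would: the job done as asked, in the order asked, and still so for the second after the job is handed in, with the robot touching nothing.
Of sieve1, sieve2, sieve3 only 1 to 3 are there at a start; the rules pass over those that are not, and their reading is None.
At some moment in a run one of pan, sieve1, sieve2, sieve3, cover may be knocked a few centimetres aside while the robot is not near it.
Once in a run the grip may slacken for a moment while it holds something.
It also fails if it takes over 210 s, if anything falls off the work surface, if the arm or the gripper's body presses on something with over 40 N, if the wrist force passes 120 N, or if a joint passes its speed limit or range.

ROBOT

A 6-joint arm with a two-finger parallel gripper is mounted at the origin on the work surface. World frame = base frame: x ahead of the robot, y to its left, z up, the work surface at z = 0. Lengths are in m, angles in rad, forces in N, time in s.
With the tool pointing down it reaches from about 0.25 to 0.775 m from the base axis. Payload 4 kg.
Tool frame: the origin (TCP) lies midway between the tips of the shut fingers; the grasp point (between the pads) lies 19 mm behind it; z points along the fingers, y is the line along which they close (so a half turn about z gives the same grasp; the last joint's range is limited). The gripper opens to 94 mm and grips with 3 to 60 N. Pads are 16 mm wide; open, the fingers measure 119 mm over their backs; the gripper's body (75 mm by 177 mm) begins 78 mm behind the grasp point.
Start: joints at [-1.335, 0.087, 1.371, -0, 1.684, -0.103], TCP at [0.183, -0.519, 0.206] pointing down, gripper open.
Joint ranges: [-3.1, 3.1], [-0.76, 2.03], [0.27, 2.55], [-1.08, 4.22], [0.17, 2.65], [-2.57, 2.57]. Speed limits (rad/s): [2.79, 2.79, 3.14, 3.14, 3.14, 3.14].

INTERFACE

Orientations are given as [roll, pitch, yaw] about the fixed x, y, z axes, in that order (R = Rz(yaw) Ry(pitch) Rx(roll)).
In Python, from station import manip gives the robot as it stands.
- The arm moves only by the tool apply_moves, never from a script. Its argument "deltas" is a list that holds one entry, the list of rows, each a list of 6 numbers: the shift along the tool's x, y, z in units of 50 mm (1.0 is 50 mm), then the turn, a rotation vector about the tool's x, y, z in rad. A call has 1 to 5 rows; each row is the pose to reach, as a shift and turn from the pose commanded when the call began, along the tool's axes at that moment; what a row does not reach only later rows make up. A row lasts 1/10 s, in which the tool goes at most 50 mm and 8.59 degrees, less where a joint would pass 70% of its speed; a pose out of reach is approached as far as the arm can. A call with a gripper value outside its range is refused whole. "claw" is the closure, from -1 (fully open) to 1 (shut), set as the call begins (left out, the last holds). The fingers move at their own pace and stop on an object; "force" is the grip in N (left out, the last holds). Time passes only in rows, so rows that repeat a pose let the fingers close. It gives the time, the measured TCP pose, the force, the opening and the grip force at its end, in the units of the state.
- manip.state(): the state, without advancing time (a new reading comes with each control period).
- manip.grab_frame(name): name is "scene" or "side" or "wrist"; returns (picture, depth): 420x560x3 uint8, blue, green, red; 420x560 float32, m along the optical axis (not along the pixel's ray), 0 where there is no reading.
- manip.camera_model(name): a dict with "intrinsics" (3x3 intrinsics, pixels), "rvec" (rotation vector, rad) and "tvec" (3), from world to camera coordinates, as OpenCV has them. Camera axes: x right, y down, z forward; pixel columns grow to the right and rows downward; lengths in m; the calibration is good to about 2 mm. A picture is of the moment at which its call begins: read the wrist's pose just before it. camera_model takes no time and is no camera call; for the wrist camera it gives the pose at the moment of the call.
- manip.hand_in(): hands the job in; it is judged then, once.
Trained networks look in the newest picture that a camera, given by its name, has taken for a name from the list of things; names that differ only in an ending like _2 or _b are one class to them, and where a whole thing is asked for, a point or a joint stands for the part that bears it (a point fixed in the world has none). Each returns a list of dicts, best first, with "conf" (0 to 1); they miss things now and then, are a little off and sometimes report something else, mostly with a low value. They report only what shows in the picture. A call takes as long as a camera call. They do not tell look-alikes from the thing itself.
- manip.boxes_of(name, camera): "at" ([column, row] in pixels, amid what is visible of it).
The state is a dict: "time_s": time; "joints": joint angles; "joint_velocities": joint speeds; "tau": joint torques, N m; "tcp_pos": TCP position; "tcp_rot": TCP orientation; "force": force on the tool from outside, world axes, zero at the start; "ft_torque": the same for the moment, N m; "opening": finger opening in m; "grasp_force": force on a finger pad.
Only numpy, scipy, OpenCV 4.12 (cv2) and the standard library are available. Lean on these libraries where they do the work, as an engineer would, in place of code of your own. Each camera call takes 0.05 s, during which the arm holds its last target. There are 200 camera calls.

## Working session

There is one attempt and no reset: what is moved stays moved. The work goes in short steps, Python scripts to look and compute and a tool call to move; the robot and the scene stay as the last step left them, time stands still between calls to the robot, and variables do not carry over. Pictures are saved under pics/ and viewed, at most 14 in all, crops included, and the job is handed in when it is done.

Besides the shell and the picture viewer there is one more tool, called after "Request:" as a command line: name --argument value ..., lists and objects as JSON in quotes. apply_moves: Moves the arm, as the interface text tells. Its arguments: {"type":"object","properties":{"deltas":{"type":"array","items":{"type":"array","items":{"type":"array","items":{"type":"number"}}}},"claw":{"type":"number"},"force":{"type":"number"}},"required":["deltas"]}

```bash
ls; mkdir -p pics
cat > h.py <<'E'
import numpy as np, cv2, json
from station import manip
from scipy.spatial.transform import Rotation as R
def cam(n):
    m=manip.camera_model(n); K=np.array(m["intrinsics"],float); Rm=cv2.Rodrigues(np.array(m["rvec"],float))[0]; t=np.array(m["tvec"],float).ravel()
    return K,Rm,t
def cloud(depth,c):
    K,Rm,t=c; v,u=np.mgrid[:depth.shape[0],:depth.shape[1]]
    P=np.stack([(u-K[0,2])/K[0,0]*depth,(v-K[1,2])/K[1,1]*depth,depth],-1)
    return (P-t)@Rm   # world
def ray_z(px,z,c):
    K,Rm,t=c; d=Rm.T@np.linalg.inv(K)@np.array([px[0],px[1],1.]); o=-Rm.T@t
    return o+d*(z-o[2])/d[2]
def proj(P,c):
    K,Rm,t=c; q=K@(Rm@np.array(P,float)+t); return q[:2]/q[2]
E
python3 - <<'E'
from h import *
print(manip.state())
for n in ["scene","side","wrist"]:
    c=cam(n); im,d=manip.grab_frame(n); cv2.imwrite(f"pics/{n}0.png",im); np.savez(f"{n}0.npz",im=im,d=d,K=c[0],R=c[1],t=c[2])
    print(n,"campos",(-c[1].T@c[2]).round(3))
    if n=="wrist": continue
    W=cloud(d,c)
    for k in ["shaker","hood","hood_handle","stop_box","stop_top","pan","sieve1","cover","glass","cup","tub"]:
        for b in manip.boxes_of(k,n):
            if b["conf"]<.3: continue
            u,v=map(int,b["at"]); print(n,k,(u,v),round(b["conf"],2),W[v,u].round(3))
E
```

```text
pics
{'time_s': 0.0, 'joints': array([-1.33510776e+00,  8.79426252e-02,  1.37223515e+00, -2.88391534e-05,
        1.68358119e+00, -1.03102278e-01]), 'joint_velocities': array([ 0.00014792, -0.00041218,  0.00035702, -0.00016031, -0.00154286,
       -0.00014478]), 'tau': array([-2.26775542e-04, -3.40176022e+01, -3.02430367e+01,  7.17568235e-02,
        3.29606433e-02, -1.86199177e-04]), 'tcp_pos': array([ 0.18264885, -0.51821342,  0.20432062]), 'tcp_rot': array([-3.13943489e+00, -1.94445496e-04,  3.38787417e-01]), 'force': array([ 1.23968577, -0.59188657,  0.62439304]), 'ft_torque': array([ 0.01180637,  0.03407202, -0.01568691]), 'grasp_force': 0.0, 'opening': 0.09406595391956109}
scene campos [ 1.185 -0.678  1.071]
scene shaker (288, 253) 0.61 [ 0.704 -0.124  0.202]
scene shaker (320, 153) 0.58 [0.415 0.371 0.084]
scene hood (298, 253) 0.95 [ 0.709 -0.091  0.177]
scene hood_handle (296, 252) 0.79 [ 0.707 -0.097  0.185]
scene stop_box (318, 166) 0.67 [0.427 0.349 0.045]
scene stop_box (355, 159) 0.54 [0.491 0.486 0.031]
scene stop_top (357, 154) 0.55 [0.483 0.508 0.038]
scene stop_top 
[... 910 characters left out ...]
de stop_top (244, 394) 0.59 [0.477 0.521 0.059]
side pan (338, 171) 0.6 [ 0.37  -0.258  0.004]
side sieve1 (301, 168) 0.72 [ 0.485 -0.238  0.013]
side sieve1 (327, 298) 0.7 [0.364 0.266 0.011]
side sieve1 (284, 147) 0.45 [ 0.56  -0.363  0.013]
side cover (320, 260) 0.76 [0.389 0.161 0.016]
side cover (288, 251) 0.68 [0.466 0.141 0.01 ]
side cover (266, 287) 0.64 [0.494 0.265 0.015]
side glass (329, 143) 0.53 [ 0.41  -0.354  0.049]
side glass (196, 259) 0.41 [0.673 0.204 0.005]
side cup (197, 263) 0.95 [0.641 0.27  0.063]
side cup (329, 141) 0.65 [ 0.41  -0.352  0.057]
side cup (298, 342) 0.59 [0.408 0.406 0.047]
side tub (212, 325) 0.84 [0.581 0.372 0.004]
wrist campos [ 0.25  -0.495  0.385]
```

Run:
```python
import cv2
for n in["scene","side"]:
    im=cv2.imread(f"pics/{n}0.png"); cv2.imwrite(f"pics/{n}0b.png",cv2.resize(im,(800,600),interpolation=cv2.INTER_CUBIC))
```

```text
(no output)
```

View pics/scene0b.png

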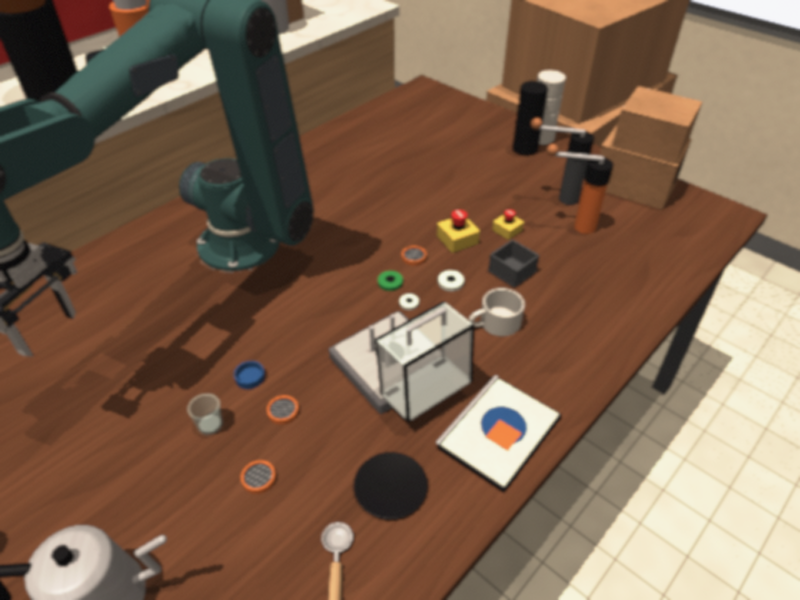

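View pics/side0b.png

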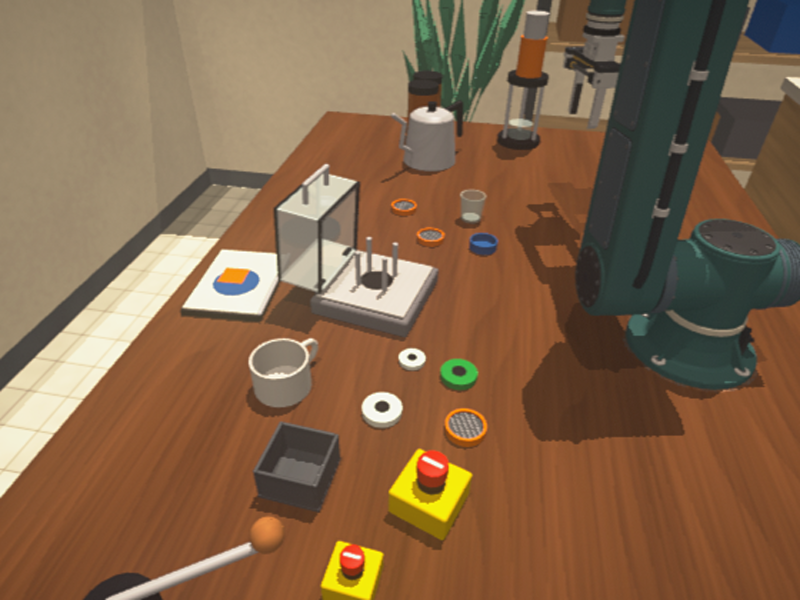

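The scene view shows the pan at (174,262) and three sieves at (180,335), (196,288) and (287,180). Candidate covers are the large white disc at (314,196), a small white one at (286,210) and a green one at (273,196). Candidate stop boxes are the larger at (319,162) and a smaller one at (355,157). I choose the large white disc and the larger box. Next I measure them.

Run:
```python
from h import *
for n in ["scene","side"]:
    f=np.load(f"{n}0.npz"); c=(f["K"],f["R"],f["t"]); W=cloud(f["d"],c); hsv=cv2.cvtColor(f["im"],cv2.COLOR_BGR2HSV); H,S,V=[hsv[...,i].astype(int) for i in range(3)]
    ok=(f["d"]>0)&(W[...,0]>.25)&(W[...,0]<.85)&(abs(W[...,1])<.65)
    print(n,"table z",np.median(W[...,2][ok&(abs(W[...,2])<.02)]).round(4))
    M={"orange":(H>3)&(H<14)&(S>190)&(V>150)&(W[...,2]>.005),"blue":(H>100)&(H<125)&(S>120)&(W[...,2]>.002),"red":((H<4)|(H>175))&(S>170)&(V>120)&(W[...,2]>.04),"yellow":(H>20)&(H<35)&(S>180)&(W[...,2]>.02),"white":(S<50)&(V>150)&(W[...,2]<.03)&(W[...,2]>.006)}
    for k,m in M.items():
        N,L,st,ce=cv2.connectedComponentsWithStats((m&ok).astype(np.uint8))
        for i in range(1,N):
            if st[i,4]<25: continue
            P=W[L==i]; top=np.percentile(P[:,2],90); T=P[P[:,2]>top-.006]
            rc=cv2.minEnclosingCircle(T[:,:2].astype(np.float32)); rr=cv2.minAreaRect(T[:,:2].astype(np.float32))
            print(n,k,st[i,4],ce[i].round(),"top",top.round(3),"circ",np.round(rc[0],4),round(rc[1],4), "rect",np.round(rr[0],3),np.round(rr[1],3),round(rr[2],1))
```

```text
scene table z 0.0
scene blue 220 [174. 262.] top 0.018 circ [ 0.3741 -0.2574] 0.0309 rect [ 0.375 -0.256] [0.05  0.061] 54.8
scene blue 215 [349. 292.] top 0.019 circ [ 0.8301 -0.0019] 0.0389 rect [0.821 0.004] [0.076 0.041] 56.6
scene red 47 [321. 151.] top 0.086 circ [0.4084 0.3892] 0.0218 rect [0.406 0.386] [0.035 0.038] 63.4
scene white 159 [315. 196.] top 0.016 circ [0.496  0.2505] 0.0333 rect [0.496 0.25 ] [0.055 0.061] 40.3
scene white 86 [286. 210.] top 0.012 circ [0.47  0.132] 0.0231 rect [0.469 0.13 ] [0.041 0.042] 68.8
scene white 1558 [337. 294.] top 0.019 circ [ 0.8073 -0.0179] 0.1107 rect [ 0.801 -0.018] [0.097 0.207] 0.4
scene white 178 [236. 376.] top 0.015 circ [ 0.7682 -0.3794] 0.0321 rect [ 0.763 -0.379] [0.048 0.055] 7.0
side table z 0.0001
side orange 30 [283. 146.] top 0.015 circ [ 0.5689 -0.384 ] 0.0296 rect [ 0.565 -0.377] [0.057 0.043] 30.6
side orange 29 [301. 168.] top 0.015 circ [ 0.4889 -0.2545] 0.0274 rect [ 0.489 -0.243] [0.024 0.055] 89.4
side orange 243 [303. 325.] top 0.085 circ [0.4046 0.3931] 0.0202 rect [0.404 0.395] [0.037 0.037] 50.1
side orange
[... 229 characters left out ...]
018 circ [8.309e-01 4.000e-04] 0.0397 rect [0.82  0.007] [0.079 0.044] 59.7
side yellow 1567 [300. 346.] top 0.046 circ [0.4036 0.394 ] 0.0542 rect [0.404 0.394] [0.081 0.08 ] 70.7
side yellow 977 [246. 403.] top 0.033 circ [0.4755 0.5136] 0.0382 rect [0.476 0.513] [0.057 0.057] 86.1
side white 49 [329. 151.] top 0.025 circ [ 0.4057 -0.3588] 0.0151 rect [ 0.406 -0.355] [0.01 0.03] 90.0
side white 958 [176. 200.] top 0.018 circ [ 0.8041 -0.0098] 0.1063 rect [ 0.804 -0.014] [0.097 0.202] 2.1
side white 162 [288. 250.] top 0.011 circ [0.467  0.1356] 0.0226 rect [0.468 0.137] [0.042 0.042] 41.8
side white 394 [267. 285.] top 0.015 circ [0.4941 0.2562] 0.0305 rect [0.494 0.257] [0.056 0.059] 12.8
```

```bash
cat >> h.py <<'E'
def delta(xyz,yaw,start=None,tilt=None):
    "tool-frame delta (units of 50mm, rotvec) from the measured (or given) pose to tool-down pose"
    s=manip.state(); p,r=(s["tcp_pos"],s["tcp_rot"]) if start is None else start
    R0=R.from_euler("xyz",r); R1=R.from_euler("xyz",[np.pi,0,yaw]) if tilt is None else tilt
    d=R0.inv().apply(np.array(xyz)-p)/.05; w=(R0.inv()*R1).as_rotvec()
    return np.r_[d,w].round(3).tolist()
E
python3 - <<'E'
from h import *
for n in ["scene","side"]:
    f=np.load(f"{n}0.npz"); c=(f["K"],f["R"],f["t"]); W=cloud(f["d"],c); P=W[(f["d"]>0)].reshape(-1,3)
    B=P[(P[:,0]>.38)&(P[:,0]<.78)&(abs(P[:,1])<.22)]
    deck=B[(B[:,2]>.036)&(B[:,2]<.046)&(B[:,0]<.68)]
    print(n,"deck",len(deck),cv2.minAreaRect(deck[:,:2].astype(np.float32)),deck[:,2].mean())
    q=B[(B[:,2]>.075)&(B[:,2]<.118)&(B[:,0]<.60)]
    N,L=cv2.connectedComponents(cv2.dilate(np.histogram2d(q[:,0],q[:,1],bins=[np.arange(.38,.78,.004),np.arange(-.22,.22,.004)])[0].astype(np.uint8),np.ones((3,3))))
    for i in range(1,N):
        ix=(L[((q[:,0]-.38)/.004).astype(int).clip(0,98),((q[:,1]+.22)/.004).astype(int).clip(0,108)]==i); a=q[ix]
        if len(a)>5: print("post?",len(a),a.mean(0).round(4),a[:,2].max().round(3))
    hi=B[B[:,2]>.14]; print("hood",hi.min(0).round(3),hi.max(0).round(3)); t=B[B[:,2]>.225]
    print("high",len(t),t.mean(0).round(3), cv2.minAreaRect(t[:,:2].astype(np.float32)) if len(t) else "")
E
```

```text
scene deck 886 ((0.5992270112037659, 0.044459760189056396), (0.34762877225875854, 0.22104202210903168), 79.83489990234375) 0.039788583359111326
post? 41 [ 0.5336 -0.0558  0.0951] 0.114
post? 30 [ 0.5429 -0.004   0.098 ] 0.114
hood [ 0.612 -0.142  0.14 ] [0.734 0.035 0.241]
high 129 [ 0.675 -0.057  0.235] ((0.6745618581771851, -0.05434100329875946), (0.0874054804444313, 0.012947886250913143), 78.80670928955078)
side deck 2185 ((0.5808432102203369, 0.047514453530311584), (0.33019667863845825, 0.19886848330497742), 82.00184631347656) 0.040058143136462845
post? 51 [ 0.5323 -0.047   0.0952] 0.113
post? 53 [0.5411 0.0044 0.0958] 0.114
post? 52 [ 0.5832 -0.0563  0.0951] 0.113
post? 53 [ 0.5928 -0.005   0.0951] 0.113
hood [ 0.613 -0.135  0.14 ] [0.733 0.041 0.238]
high 105 [ 0.673 -0.042  0.234] ((0.6725998520851135, -0.04787152260541916), (0.08800137788057327, 0.011164393275976181), 79.05265808105469)
```

```bash
cat >> h.py <<'E'
def plan(way,start=None):
    "way: list of (xyz,yaw); prints one chained delta per call"
    s=manip.state(); cur=(s["tcp_pos"],s["tcp_rot"]) if start is None else start
    for xyz,yaw in way:
        print(delta(xyz,yaw,cur)); cur=(np.array(xyz),np.array([np.pi,0,yaw]))
E
python3 - <<'E'
from h import *
a=np.array([.183,-.519,.206]); b=np.array([.404,.394,.2])
plan([(a+(b-a)*k/5,.339+(2.97-.339)*k/5) for k in range(1,6)])
E
```

```text
[2.05, -3.145, 0.014, 0.0, 0.0, -0.526]
[3.353, -1.695, 0.024, 0.0, 0.0, -0.526]
[3.751, 0.218, 0.024, 0.0, 0.0, -0.526]
[3.134, 2.073, 0.024, -0.0, 0.0, -0.526]
[1.669, 3.366, 0.024, 0.0, 0.0, -0.526]
```

Request:
apply_moves --deltas '[[[2.05, -3.15, 0, 0, 0, -0.53], [2.05, -3.15, 0, 0, 0, -0.53], [2.05, -3.15, 0, 0, 0, -0.53], [2.05, -3.15, 0, 0, 0, -0.53], [2.05, -3.15, 0, 0, 0, -0.53]]]' --claw 1

```text
time_s: 1.75
tcp_pos: [0.2279, -0.3329, 0.2062]
tcp_rot: [3.14, -0.0, 0.874]
force: [-0.7, -1.0, -0.5]
opening: 0.0572
grasp_force: 0.0
```

Request:
apply_moves --deltas '[[[3.35, -1.7, 0, 0, 0, -0.53], [3.35, -1.7, 0, 0, 0, -0.53], [3.35, -1.7, 0, 0, 0, -0.53], [3.35, -1.7, 0, 0, 0, -0.53], [3.35, -1.7, 0, 0, 0, -0.53]]]'

```text
time_s: 2.25
tcp_pos: [0.2714, -0.1509, 0.2062]
tcp_rot: [3.139, 0.0, 1.406]
force: [-0.5, -0.3, 0.6]
opening: 0.0178
grasp_force: 0.0
```

Request:
apply_moves --deltas '[[[3.75, 0.22, 0, 0, 0, -0.53], [3.75, 0.22, 0, 0, 0, -0.53], [3.75, 0.22, 0, 0, 0, -0.53], [3.75, 0.22, 0, 0, 0, -0.53], [3.75, 0.22, 0, 0, 0, -0.53]]]'

```text
time_s: 2.75
tcp_pos: [0.3143, 0.0322, 0.2056]
tcp_rot: [3.141, -0.001, 1.936]
force: [-0.1, 0.1, 0.3]
opening: 0.0005
grasp_force: 0.0
```

Request:
apply_moves --deltas '[[[3.13, 2.07, 0, 0, 0, -0.53], [3.13, 2.07, 0, 0, 0, -0.53], [3.13, 2.07, 0, 0, 0, -0.53], [3.13, 2.07, 0, 0, 0, -0.53], [3.13, 2.07, 0, 0, 0, -0.53]]]'

```text
time_s: 3.25
tcp_pos: [0.3572, 0.2137, 0.2045]
tcp_rot: [-3.14, -0.001, 2.46]
force: [-0.5, -1.1, 0.2]
opening: 0.0004
grasp_force: 0.0
```

Request:
apply_moves --deltas '[[[1.67, 3.37, 0, 0, 0, -0.52], [1.67, 3.37, 0, 0, 0, -0.52], [1.67, 3.37, 0, 0, 0, -0.52], [1.67, 3.37, 0, 0, 0, -0.52], [1.67, 3.37, 0, 0, 0, -0.52]]]'

```text
time_s: 3.75
tcp_pos: [0.3995, 0.3964, 0.2032]
tcp_rot: [-3.139, -0.001, 2.977]
force: [0.9, -0.6, -0.0]
opening: 0.0004
grasp_force: 0.0
```

```bash
cat >> h.py <<'E'
def wrist(tag):
    c=cam("wrist"); s=manip.state(); im,d=manip.grab_frame("wrist"); cv2.imwrite(f"pics/w_{tag}.png",im); np.savez(f"w_{tag}.npz",im=im,d=d,K=c[0],R=c[1],t=c[2],p=s["tcp_pos"],r=s["tcp_rot"])
    return im,d,c,cloud(d,c),s
E
python3 - <<'E'
from h import *
im,d,c,W,s=wrist("stop")
print(s["time_s"],s["tcp_pos"],s["tcp_rot"],s["joints"].round(2),s["opening"])
m=(W[...,2]>.075)&(W[...,2]<.092)&(d>0)&(abs(W[...,0]-.404)<.04)&(abs(W[...,1]-.394)<.04)
P=W[m]; print(len(P),P[:,2].mean(),cv2.minEnclosingCircle(P[:,:2].astype(np.float32)))
for k in("stop_top","stop_box"):
  print([(b["at"],b["conf"]) for b in manip.boxes_of(k,"wrist")])
E
```

```text
3.75 [0.39952514 0.39640955 0.20324417] [-3.13945921e+00 -1.26882783e-03  2.97745256e+00] [ 0.68  0.12  1.34 -0.    1.68 -0.73] 0.0003996533284340761
1507 0.0840548676493729 ((0.4032706320285797, 0.3919217586517334), 0.019948149099946022)
[([408.6, 254.3], 0.93), ([278.3, 208.6], 0.69)]
[([395.7, 245.5], 0.69), ([278.2, 197.4], 0.59), ([276.4, 211.4], 0.25)]
```

View pics/w_stop.png

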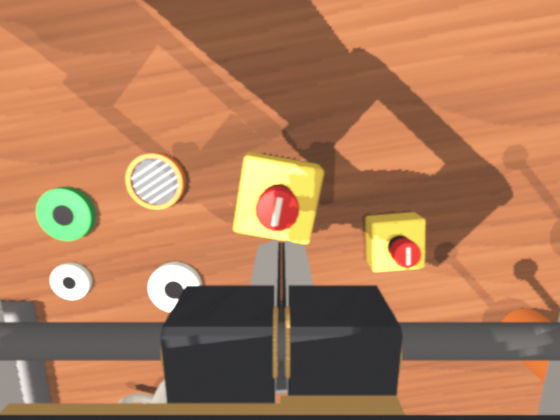

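The wrist view shows the large stop at (277,208) and the small one at (405,252). The large white disc is at (174,288). Pressing the large one.

Request:
apply_moves --deltas '[[[-0.09, -0.08, 0.9, 0, 0, 0], [-0.09, -0.08, 1.8, 0, 0, 0], [-0.09, -0.08, 2.2, 0, 0, 0], [-0.09, -0.08, 2.2, 0, 0, 0], [-0.09, -0.08, 2.3, 0, 0, 0]]]'

```text
time_s: 4.4
tcp_pos: [0.4022, 0.3901, 0.0924]
tcp_rot: [3.14, 0.002, 2.976]
force: [0.4, -0.1, 1.6]
opening: 0.0006
grasp_force: 0.0
```

Request:
apply_moves --deltas '[[[0, 0, 0.06, 0, 0, 0], [0, 0, 0.12, 0, 0, 0], [0, 0, 0.18, 0, 0, 0], [0, 0, 0.24, 0, 0, 0], [0, 0, 0.27, 0, 0, 0]]]'

```text
time_s: 4.9
tcp_pos: [0.4016, 0.3915, 0.078]
tcp_rot: [3.14, 0.002, 2.979]
force: [0.3, -0.4, 4.2]
opening: 0.0005
grasp_force: 2.3
```

Request:
apply_moves --deltas '[[[0, 0, 0.02, 0, 0, 0], [0, 0, 0.04, 0, 0, 0], [0, 0, 0.06, 0, 0, 0], [0, 0, 0.06, 0, 0, 0]]]'

```text
time_s: 5.3
tcp_pos: [0.4015, 0.3915, 0.0745]
tcp_rot: [3.14, 0.002, 2.979]
force: [2.4, 0.2, 4.9]
opening: 0.0005
grasp_force: 2.3
```

Request:
apply_moves --deltas '[[[0, 0, 0.01, 0, 0, 0], [0, 0, 0.02, 0, 0, 0], [0, 0, 0.02, 0, 0, 0]]]'

```text
time_s: 5.6
tcp_pos: [0.4016, 0.3915, 0.0742]
tcp_rot: [3.14, 0.002, 2.979]
force: [0.9, -1.1, 7.6]
opening: 0.0001
grasp_force: 3.7
```

Request:
apply_moves --deltas '[[[0, 0, -0.5, 0, 0, 0], [0, 0, -1.5, 0, 0, 0], [0, 0, -2.5, 0, 0, 0], [0, 0, -2.5, 0, 0, 0]]]' --claw -1

```text
time_s: 6.0
tcp_pos: [0.4027, 0.3933, 0.2055]
tcp_rot: [3.132, 0.008, 2.979]
force: [1.0, 1.5, 1.0]
opening: 0.0288
grasp_force: 0.0
```

Run:
```python
from h import *
im,d,c,W,s=wrist("stop2")
m=(W[...,2]>.06)&(W[...,2]<.092)&(d>0)&(abs(W[...,0]-.404)<.03)&(abs(W[...,1]-.394)<.03)
P=W[m]; print(len(P),np.median(P[:,2]),cv2.minEnclosingCircle(P[:,:2].astype(np.float32)),s["tcp_pos"])
```

```text
1505 0.07728574879305078 ((0.40356534719467163, 0.39153534173965454), 0.02003452368080616) [0.40274975 0.39330497 0.20549506]
```

Request:
apply_moves --deltas '[[[-0.37, -3.2, 0, 0, 0, 0], [-0.37, -3.2, 0, 0, 0, 0], [-0.37, -3.2, 0, 0, 0, 0], [-0.37, -3.2, 0, 0, 0, 0], [-0.37, -3.2, 0, 0, 0, 0]]]'

```text
time_s: 6.55
tcp_pos: [0.392, 0.2288, 0.1958]
tcp_rot: [-3.14, -0.004, 2.976]
force: [0.6, 0.1, -0.4]
opening: 0.0731
grasp_force: 0.0
```

Request:
apply_moves --deltas '[[[-0.37, -3.2, 0, 0, 0, 0], [-0.37, -3.2, 0, 0, 0, 0], [-0.37, -3.2, 0, 0, 0, 0], [-0.37, -3.2, 0, 0, 0, 0], [-0.37, -3.2, 0, 0, 0, 0]]]'

```text
time_s: 7.05
tcp_pos: [0.3855, 0.0693, 0.1971]
tcp_rot: [3.141, -0.002, 2.977]
force: [0.0, 0.0, 0.2]
opening: 0.0942
grasp_force: 0.0
```

Request:
apply_moves --deltas '[[[-0.37, -3.2, 0, 0, 0, 0], [-0.37, -3.2, 0, 0, 0, 0], [-0.37, -3.2, 0, 0, 0, 0], [-0.37, -3.2, 0, 0, 0, 0], [-0.37, -3.2, 0, 0, 0, 0]]]'

```text
time_s: 7.55
tcp_pos: [0.3784, -0.091, 0.1973]
tcp_rot: [3.14, -0.001, 2.978]
force: [-0.2, 1.0, 0.5]
opening: 0.0938
grasp_force: 0.0
```

Request:
apply_moves --deltas '[[[-0.37, -3.2, 0, 0, 0, 0], [-0.37, -3.2, 0, 0, 0, 0], [-0.37, -3.2, 0, 0, 0, 0], [-0.37, -3.2, 0, 0, 0, 0], [-0.37, -3.2, 0, 0, 0, 0]]]'

```text
time_s: 8.05
tcp_pos: [0.3712, -0.2513, 0.1973]
tcp_rot: [3.139, -0.001, 2.98]
force: [0.9, 0.5, 0.8]
opening: 0.0943
grasp_force: 0.0
```

```bash
cat >> h.py <<'E'
def discs(im,d,W,rmin=.02,rmax=.04,zmin=.005,zmax=.03):
    "all raised discs on the table: colour-agnostic, by height; filled contours -> circle"
    m=((W[...,2]>zmin)&(W[...,2]<zmax)&(d>0)).astype(np.uint8)
    N,L,st,ce=cv2.connectedComponentsWithStats(m)
    for i in range(1,N):
        if st[i,4]<150: continue
        P=W[L==i]; top=np.percentile(P[:,2],85); T=P[P[:,2]>top-.004]
        (x,y),r=cv2.minEnclosingCircle(T[:,:2].astype(np.float32))
        if rmin<r<rmax: print("disc px",ce[i].round(),"c",round(x,4),round(y,4),"r",round(r,4),"top",round(top,4),"bgr",im[L==i].mean(0).round())
E
python3 - <<'E'
from h import *
im,d,c,W,s=wrist("pan"); print(s["time_s"],s["tcp_pos"],s["tcp_rot"]); discs(im,d,W)
E
```

```text
8.05 [ 0.37122909 -0.25133206  0.19728238] [ 3.13931054e+00 -9.42376302e-04  2.97951470e+00]
disc px [277. 195.] c 0.3711 -0.2556 r 0.0302 top 0.0208 bgr [192. 137.  94.]
disc px [286. 291.] c 0.4887 -0.2649 r 0.0309 top 0.0141 bgr [177. 214. 232.]
disc px [194. 373.] c 0.5718 -0.3915 r 0.0304 top 0.0141 bgr [177. 212. 228.]
disc px [407. 374.] c 0.6132 -0.136 r 0.0238 top 0.0281 bgr [128. 133. 148.]
```

View pics/w_pan.png

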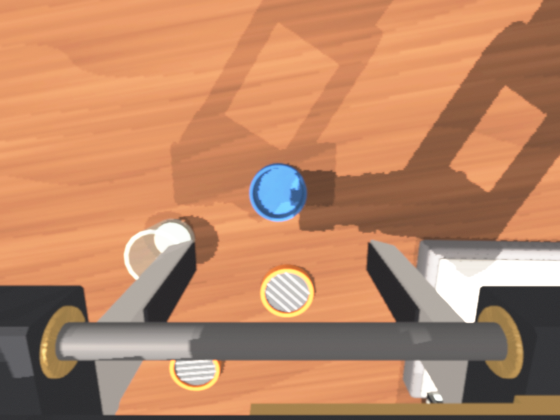

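Stop is latched (0.0773). The pan is at (277,193), the sieves are at (287,292) and (194,373), and the glass at (150,255) is clear of the left finger once the fingers are narrowed a little.

Request:
apply_moves --deltas '[[[-0.01, -0.08, 1, 0, 0, 0], [-0.01, -0.08, 2, 0, 0, 0], [-0.01, -0.08, 3, 0, 0, 0], [-0.01, -0.08, 3.6, 0, 0, 0], [-0.01, -0.08, 3.75, 0, 0, 0]]]' --claw -0.62 --force 25

```text
time_s: 8.6
tcp_pos: [0.3682, -0.2513, 0.0066]
tcp_rot: [3.136, -0.007, 2.982]
force: [-0.2, -0.3, 0.9]
opening: 0.0757
grasp_force: 0.0
```

Request:
apply_moves --deltas '[[[0, 0, 0, 0, 0, 0], [0, 0, 0.05, 0, 0, 0], [0, 0, 0.05, 0, 0, 0]]]'

```text
time_s: 8.9
tcp_pos: [0.3716, -0.2572, 0.0102]
tcp_rot: [-3.139, 0.004, 2.98]
force: [-0.8, -0.8, -0.2]
opening: 0.0764
grasp_force: 0.0
```

Request:
apply_moves --deltas '[[[0, 0.03, 0.05, 0, 0, 0], [0, 0.03, 0.1, 0, 0, 0], [0, 0.03, 0.1, 0, 0, 0]]]'

```text
time_s: 9.2
tcp_pos: [0.3701, -0.255, 0.003]
tcp_rot: [-3.142, 0.0, 2.979]
force: [0.3, 0.6, 0.1]
opening: 0.0762
grasp_force: 0.0
```

Request:
apply_moves --deltas '[[[0, 0, 0, 0, 0, 0], [0, 0, 0, 0, 0, 0], [0, 0, 0, 0, 0, 0], [0, 0, 0, 0, 0, 0], [0, 0, 0, 0, 0, 0]]]' --claw 1

```text
time_s: 9.7
tcp_pos: [0.3701, -0.2551, 0.003]
tcp_rot: [-3.141, -0.0, 2.979]
force: [-0.3, 0.1, -0.0]
opening: 0.0594
grasp_force: 25.0
```

Request:
apply_moves --deltas '[[[0, 0, -0.2, 0, 0, 0], [0, 0, -1, 0, 0, 0], [0, 0, -2, 0, 0, 0], [0, 0, -3, 0, 0, 0], [0, 0, -3, 0, 0, 0]]]'

```text
time_s: 10.2
tcp_pos: [0.3737, -0.2582, 0.1621]
tcp_rot: [-3.132, 0.014, 2.979]
force: [-1.0, -0.9, -1.6]
opening: 0.0594
grasp_force: 25.0
```

Run:
```python
from h import *
im,d,c,W,s=wrist("panheld"); print(s["time_s"],s["tcp_pos"],s["tcp_rot"],s["opening"],s["grasp_force"]); discs(im,d,W)
hsv=cv2.cvtColor(im,cv2.COLOR_BGR2HSV); b=(hsv[...,0]>100)&(hsv[...,0]<125)&(hsv[...,1]>100)&(d>0)
P=W[b&(W[...,2]>.1)]; print(len(P),P.min(0),P.max(0)); print((c[1].T@-c[2]).round(4))
Q=R.from_euler("xyz",s["tcp_rot"]).inv().apply(P-s["tcp_pos"]); print("tool",Q.min(0).round(4),Q.max(0).round(4))
```

```text
10.2 [ 0.37370748 -0.25817706  0.16213763] [-3.13244809  0.01419245  2.97898517] 0.059417670394884256 24.99988943338394
disc px [179. 234.] c 0.4005 -0.3726 r 0.0238 top 0.0265 bgr [202. 213. 221.]
disc px [157. 259.] c 0.4094 -0.3846 r 0.0225 top 0.0259 bgr [190. 214. 235.]
disc px [201. 383.] c 0.5703 -0.3918 r 0.0308 top 0.0139 bgr [193. 227. 242.]
10703 [ 0.34435012 -0.28866977  0.15939158] [ 0.40396922 -0.22811241  0.18238106]
[ 0.3004 -0.2448  0.3408]
tool [-0.0297 -0.0302 -0.0205] [0.0291 0.0295 0.0023]
```

View pics/w_panheld.png

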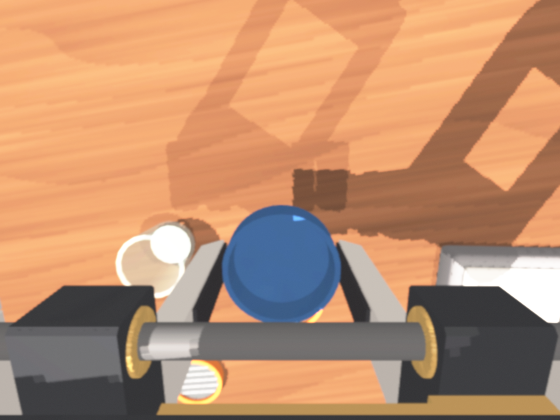

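Request:
apply_moves --deltas '[[[-0.5, 0.3, -0.4, 0, 0, 0], [-1.2, 0.7, -1, 0, 0, 0], [-2, 1.2, -1.5, 0, 0, 0], [-2.8, 1.7, -1.8, 0, 0, 0], [-3.4, 2.1, -1.8, 0, 0, 0]]]'

```text
time_s: 10.75
tcp_pos: [0.5572, -0.178, 0.2442]
tcp_rot: [-3.141, 0.002, 2.979]
force: [-0.5, 0.4, -1.6]
opening: 0.0601
grasp_force: 25.0
```

Request:
apply_moves --deltas '[[[-0.23, 0.08, 0, 0, 0, 0], [-0.23, 0.08, 0, 0, 0, 0], [-0.23, 0.08, 0, 0, 0, 0]]]'

```text
time_s: 11.05
tcp_pos: [0.5655, -0.1772, 0.2413]
tcp_rot: [3.142, -0.004, 2.978]
force: [-0.6, -0.9, -0.1]
opening: 0.0596
grasp_force: 25.0
```

Run:
```python
from h import *
im,d,c,W,s=wrist("posts"); print(s["time_s"],s["tcp_pos"],s["tcp_rot"],s["opening"],s["grasp_force"])
m=(W[...,2]>.108)&(W[...,2]<.118)&(d>0)&(abs(W[...,0]-.562)<.05)&(abs(W[...,1]+.03)<.05)
N,L,st,ce=cv2.connectedComponentsWithStats(m.astype(np.uint8))
for i in range(1,N):
    if st[i,4]>15: P=W[L==i]; print(ce[i].round(),st[i,4],P[:,2].mean().round(4),np.round(cv2.minEnclosingCircle(P[:,:2].astype(np.float32))[0],4),P.mean(0).round(4))
hsv=cv2.cvtColor(im,cv2.COLOR_BGR2HSV); b=(hsv[...,0]>100)&(hsv[...,0]<125)&(hsv[...,1]>100)&(d>0)
P=W[b&(W[...,2]>.15)]; Q=R.from_euler("xyz",s["tcp_rot"]).inv().apply(P-s["tcp_pos"]); print("tool",Q.min(0).round(4),Q.max(0).round(4))
```

```text
11.05 [ 0.56552007 -0.17719718  0.24129959] [ 3.14150937 -0.00387378  2.97819875] 0.05956642520765175 24.99979466199875
[415. 144.] 109 0.1118 [ 0.5327 -0.053 ] [ 0.5312 -0.0532  0.1118]
[474. 145.] 117 0.1116 [ 0.5413 -0.0012] [ 0.5405 -0.0017  0.1116]
[409. 202.] 100 0.1117 [ 0.5831 -0.0619] [ 0.5824 -0.0624  0.1117]
[466. 203.] 103 0.1115 [ 0.5927 -0.0104] [ 0.5918 -0.011   0.1115]
tool [-0.03   -0.0305 -0.0206] [0.0291 0.0295 0.0016]
```

View pics/w_posts.png

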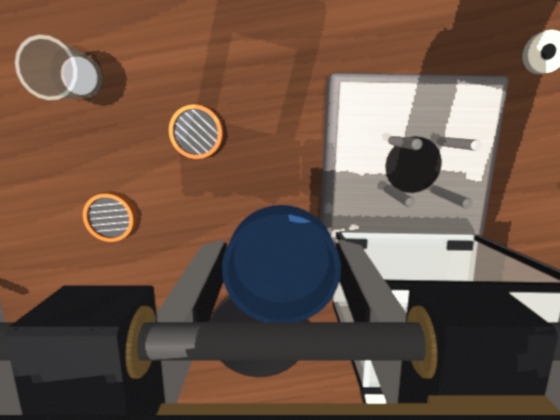

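Request:
apply_moves --deltas '[[[0.1, 0.5, 0, 0, 0, 0.012], [0.3, 1.3, 0, 0, 0, 0.012], [0.45, 2.1, 0.2, 0, 0, 0.012], [0.55, 2.7, 0.6, 0, 0, 0.012], [0.55, 2.87, 0.9, 0, 0, 0.012]]]'

```text
time_s: 11.6
tcp_pos: [0.5614, -0.0291, 0.1977]
tcp_rot: [3.141, -0.0, 2.968]
force: [-0.2, -0.2, -1.0]
opening: 0.0595
grasp_force: 25.0
```

Request:
apply_moves --deltas '[[[0, 0, 0.1, 0, 0, 0], [0, 0, 0.1, 0, 0, 0], [0, 0, 0.1, 0, 0, 0], [0, 0, 0.1, 0, 0, 0], [0, 0, 0.1, 0, 0, 0]]]'

```text
time_s: 12.1
tcp_pos: [0.5635, -0.0318, 0.1939]
tcp_rot: [-3.141, 0.002, 2.965]
force: [0.9, -0.6, -0.6]
opening: 0.0597
grasp_force: 25.0
```

Run:
```python
from h import *
f=np.load("w_posts.npz"); c=(f["K"],f["R"],f["t"]); W=cloud(f["d"],c)
g=cv2.cvtColor(f["im"],cv2.COLOR_BGR2GRAY); m=(g<45)&(abs(W[...,0]-.562)<.035)&(abs(W[...,1]+.032)<.035)&(abs(W[...,2]-.04)<.006)
P=W[m]; print(len(P),P.min(0),P.max(0),cv2.minEnclosingCircle(P[:,:2].astype(np.float32)))
print(manip.state()["tcp_pos"],manip.state()["tcp_rot"],delta([.5617,-.0314,.12],2.967))
```

```text
1825 [ 0.53450801 -0.05989829  0.03835034] [ 0.59130902 -0.00300953  0.04345222] ((0.5617398619651794, -0.030577560886740685), 0.030152825638651848)
[ 0.5634696  -0.03182566  0.19385447] [-3.14139676e+00  1.60567472e-03  2.96535739e+00] [0.039, 0.002, 1.477, -0.0, 0.002, -0.002]
```

Request:
apply_moves --deltas '[[[0.03, 0.01, 0.3, 0, 0, 0], [0.03, 0.01, 0.8, 0, 0, 0], [0.03, 0.01, 1.2, 0, 0, 0], [0.03, 0.01, 1.3, 0, 0, 0], [0.03, 0.01, 1.3, 0, 0, 0]]]'

```text
time_s: 12.6
tcp_pos: [0.5607, -0.03, 0.1263]
tcp_rot: [-3.141, -0.003, 2.967]
force: [0.1, -0.8, -1.0]
opening: 0.0596
grasp_force: 25.0
```

Request:
apply_moves --deltas '[[[0, 0, 0.15, 0, 0, 0], [0, 0, 0.3, 0, 0, 0], [0, 0, 0.45, 0, 0, 0], [0, 0, 0.6, 0, 0, 0], [0, 0, 0.6, 0, 0, 0]]]'

```text
time_s: 13.1
tcp_pos: [0.5607, -0.0299, 0.0963]
tcp_rot: [-3.141, -0.003, 2.967]
force: [0.1, -0.4, -1.0]
opening: 0.0595
grasp_force: 25.0
```

Request:
apply_moves --deltas '[[[-0.01, -0.01, 0.2, 0, 0, 0], [-0.02, -0.02, 0.4, 0, 0, 0], [-0.02, -0.02, 0.6, 0, 0, 0], [-0.02, -0.02, 0.8, 0, 0, 0], [-0.02, -0.02, 0.9, 0, 0, 0]]]'

```text
time_s: 13.6
tcp_pos: [0.5615, -0.0311, 0.0511]
tcp_rot: [-3.141, -0.002, 2.967]
force: [-0.1, 0.2, -1.5]
opening: 0.0596
grasp_force: 25.0
```

Request:
apply_moves --deltas '[[[0, 0, 0.04, 0, 0, 0], [0, 0, 0.08, 0, 0, 0], [0, 0, 0.12, 0, 0, 0], [0, 0, 0.14, 0, 0, 0], [0, 0, 0.14, 0, 0, 0]]]'

```text
time_s: 14.1
tcp_pos: [0.5625, -0.0312, 0.0461]
tcp_rot: [-3.142, 0.0, 2.967]
force: [-0.6, -0.5, -1.2]
opening: 0.0597
grasp_force: 25.0
```

Request:
apply_moves --deltas '[[[0, 0, 0.02, 0, 0, 0], [0, 0, 0.04, 0, 0, 0], [0, 0, 0.06, 0, 0, 0], [0, 0, 0.06, 0, 0, 0]]]'

```text
time_s: 14.5
tcp_pos: [0.5625, -0.0312, 0.0431]
tcp_rot: [-3.141, 0.0, 2.967]
force: [-0.2, -0.7, -0.6]
opening: 0.0596
grasp_force: 25.0
```

Request:
apply_moves --deltas '[[[0, 0, 0, 0, 0, 0], [0, 0, 0, 0, 0, 0], [0, 0, 0, 0, 0, 0], [0, 0, -0.1, 0, 0, 0], [0, 0, -0.6, 0, 0, 0]]]' --claw -0.62

```text
time_s: 15.0
tcp_pos: [0.5599, -0.0309, 0.0702]
tcp_rot: [-3.141, -0.007, 2.967]
force: [-0.1, 0.1, -0.2]
opening: 0.0761
grasp_force: 0.0
```

Request:
apply_moves --deltas '[[[0, 0, -0.6, 0, 0, 0], [0, 0, -1.4, 0, 0, 0], [0, 0, -2.2, 0, 0, 0], [0, 0, -2.9, 0, 0, 0], [0, 0, -2.9, 0, 0, 0]]]'

```text
time_s: 15.5
tcp_pos: [0.5653, -0.0317, 0.2256]
tcp_rot: [3.141, 0.013, 2.967]
force: [0.0, -0.1, 1.2]
opening: 0.0763
grasp_force: 0.0
```

Request:
apply_moves --deltas '[[[0.1, -0.6, 0, 0, 0, 0], [0.2, -1.5, 0, 0, 0, 0], [0.3, -2.4, 0, 0, 0, 0], [0.45, -3.3, 0, 0, 0, 0], [0.55, -4.2, 0, 0, 0, 0]]]'

```text
time_s: 16.0
tcp_pos: [0.4977, -0.2345, 0.2172]
tcp_rot: [3.141, -0.001, 2.967]
force: [0.5, -0.7, 0.8]
opening: 0.0759
grasp_force: 0.0
```

Request:
apply_moves --deltas '[[[0.09, -0.66, 0, 0, 0, 0], [0.09, -0.66, 0, 0, 0, 0], [0.09, -0.66, 0, 0, 0, 0], [0.09, -0.66, 0, 0, 0, 0]]]'

```text
time_s: 16.4
tcp_pos: [0.4888, -0.2639, 0.2176]
tcp_rot: [3.141, -0.0, 2.968]
force: [-0.5, -0.4, 0.9]
opening: 0.076
grasp_force: 0.0
```

```bash
cat >> h.py <<'E'
def tops(W,d,tag="pocket"):
    "height of what lies in the pocket and its outline"
    m=(d>0)&(np.hypot(W[...,0]-.562,W[...,1]+.0315)<.033)&(W[...,2]>.04)&(W[...,2]<.108)
    P=W[m]; 
    if len(P)<20: return print("pocket not seen",len(P))
    top=np.percentile(P[:,2],90); T=P[abs(P[:,2]-top)<.004]; print(tag,"n",len(P),"z10/50/90",np.percentile(P[:,2],[10,50,90]).round(4),np.round(cv2.minEnclosingCircle(T[:,:2].astype(np.float32))[0],4))
def blue(W,d,im):
    hsv=cv2.cvtColor(im,cv2.COLOR_BGR2HSV); b=(hsv[...,0]>100)&(hsv[...,0]<125)&(hsv[...,1]>100)&(d>0); print("blue",W[b].min(0).round(4),W[b].max(0).round(4)) if b.any() else print("no blue")
E
python3 - <<'E'
from h import *
im,d,c,W,s=wrist("s1"); print(s["time_s"],s["tcp_pos"],s["tcp_rot"],s["opening"]); discs(im,d,W); tops(W,d); blue(W,d,im)
for n in("side",):
    c=cam(n); im,d=manip.grab_frame(n); cv2.imwrite("pics/side1.png",im); W=cloud(d,c); tops(W,d,n); discs(im,d,W)
E
```

```text
16.4 [ 0.48884869 -0.26386733  0.21759602] [ 3.14076727e+00 -4.82472286e-04  2.96788109e+00] 0.07603067032755356
disc px [151. 134.] c 0.4072 -0.3827 r 0.0227 top 0.0231 bgr [179. 189. 202.]
disc px [280. 187.] c 0.4886 -0.2647 r 0.0302 top 0.0142 bgr [142. 170. 193.]
disc px [233. 395.] c 0.7609 -0.3745 r 0.0254 top 0.0145 bgr [229. 234. 239.]
pocket n 3080 z10/50/90 [0.0433 0.0472 0.0606] [ 0.5622 -0.0311]
blue [ 0.5327 -0.0631  0.0397] [0.5917 0.0012 0.1108]
side n 357 z10/50/90 [0.0431 0.052  0.0804] [ 0.5588 -0.0501]
disc px [301. 165.] c 0.4896 -0.2599 r 0.0316 top 0.0135 bgr [ 64.  96. 145.]
disc px [288. 250.] c 0.4679 0.1363 r 0.0228 top 0.0112 bgr [201. 215. 217.]
disc px [195. 255.] c 0.6686 0.2155 r 0.0362 top 0.0259 bgr [114. 130. 143.]
disc px [320. 261.] c 0.3872 0.1578 r 0.0315 top 0.0149 bgr [ 67. 153.  67.]
disc px [267. 286.] c 0.4941 0.2567 r 0.0307 top 0.015 bgr [198. 211. 213.]
disc px [325. 298.] c 0.368 0.2658 r 0.0315 top 0.0134 bgr [ 80. 124. 170.]
```

Request:
apply_moves --deltas '[[[0, -0.02, 0.7, 0, 0, 0], [0, -0.02, 1.6, 0, 0, 0], [0, -0.02, 2.5, 0, 0, 0], [0, -0.02, 3.3, 0, 0, 0], [0, -0.02, 3.8, 0, 0, 0]]]'

```text
time_s: 17.0
tcp_pos: [0.4872, -0.2634, 0.0243]
tcp_rot: [3.139, -0.004, 2.969]
force: [-0.7, 0.4, -0.4]
opening: 0.0764
grasp_force: 0.0
```

Request:
apply_moves --deltas '[[[0, 0, 0.2, 0, 0, 0], [0, 0, 0.35, 0, 0, 0], [0, 0, 0.44, 0, 0, 0], [0, 0, 0.44, 0, 0, 0], [0, 0, 0.44, 0, 0, 0]]]'

```text
time_s: 17.5
tcp_pos: [0.4895, -0.2666, 0.0075]
tcp_rot: [-3.14, 0.003, 2.967]
force: [-1.0, 0.8, 1.3]
opening: 0.0762
grasp_force: 0.0
```

Request:
apply_moves --deltas '[[[0, 0.03, 0.04, 0, 0, 0], [0, 0.03, 0.08, 0, 0, 0], [0, 0.03, 0.08, 0, 0, 0], [0, 0.03, 0.08, 0, 0, 0]]]'

```text
time_s: 17.9
tcp_pos: [0.4887, -0.2645, 0.002]
tcp_rot: [-3.142, -0.0, 2.967]
force: [0.2, -0.5, 0.4]
opening: 0.0763
grasp_force: 0.0
```

Request:
apply_moves --deltas '[[[0, 0, 0, 0, 0, 0], [0, 0, 0, 0, 0, 0], [0, 0, 0, 0, 0, 0], [0, 0, 0, 0, 0, 0], [0, 0, 0, 0, 0, 0]]]' --claw 1

```text
time_s: 18.4
tcp_pos: [0.4888, -0.2645, 0.002]
tcp_rot: [-3.142, 0.0, 2.967]
force: [-0.2, -0.1, 0.7]
opening: 0.0593
grasp_force: 25.0
```

Request:
apply_moves --deltas '[[[0, 0, -0.3, 0, 0, 0], [0, 0, -1.1, 0, 0, 0], [0, 0, -2, 0, 0, 0], [0, 0, -2.9, 0, 0, 0], [0, 0, -3.7, 0, 0, 0]]]'

```text
time_s: 18.9
tcp_pos: [0.4888, -0.2645, 0.1907]
tcp_rot: [-3.14, 0.003, 2.967]
force: [1.2, 0.0, -1.1]
opening: 0.0595
grasp_force: 25.0
```

Request:
apply_moves --deltas '[[[-0.1, 0.6, -0.2, 0, 0, 0], [-0.2, 1.5, -0.2, 0, 0, 0], [-0.3, 2.4, -0.2, 0, 0, 0], [-0.4, 3.3, -0.2, 0, 0, 0], [-0.52, 4.2, -0.2, 0, 0, 0]]]'

```text
time_s: 19.4
tcp_pos: [0.5511, -0.0605, 0.1984]
tcp_rot: [-3.141, 0.002, 2.966]
force: [0.0, -0.9, -0.4]
opening: 0.0593
grasp_force: 25.0
```

Request:
apply_moves --deltas '[[[-0.05, 0.4, 0, 0, 0, 0], [-0.1, 0.66, 0, 0, 0, 0], [-0.1, 0.66, 0, 0, 0, 0], [-0.1, 0.66, 0, 0, 0, 0], [-0.1, 0.66, 0, 0, 0, 0]]]'

```text
time_s: 19.9
tcp_pos: [0.5613, -0.0319, 0.1971]
tcp_rot: [-3.141, 0.0, 2.965]
force: [0.8, -0.4, -0.4]
opening: 0.0594
grasp_force: 25.0
```

```bash
cat >> h.py <<'E'
def held(im,d,W,s):
    "disc in the fingers, tool frame: circle of the top rim"
    Q=R.from_euler("xyz",s["tcp_rot"]).inv().apply((W-s["tcp_pos"]).reshape(-1,3)).reshape(W.shape)
    m=(d>0)&(Q[...,2]>-.03)&(Q[...,2]<.01)&(np.hypot(Q[...,0],Q[...,1])<.045)&(abs(Q[...,1])<.0295)
    P=Q[m]; top=np.percentile(P[:,2],20); T=P[abs(P[:,2]-top)<.004]
    print("held n",len(P),"x",T[:,0].min().round(4),T[:,0].max().round(4),"top z",top.round(4),"zrange",P[:,2].min().round(4),P[:,2].max().round(4))
    # circle fit of outer x extremes in columns |y|<.02
    lo=[];
    for y in np.arange(-.02,.021,.002):
        q=T[abs(T[:,1]-y)<.001]
        if len(q)>3: lo.append((q[:,0].max()-np.sqrt(.03**2-y*y)))
    print("x centre from front edge",np.median(lo).round(4) if lo else None)
E
python3 - <<'E'
from h import *
im,d,c,W,s=wrist("s1h"); print(s["time_s"],s["tcp_pos"],s["tcp_rot"],s["opening"],s["grasp_force"]); held(im,d,W,s)
f=np.load("w_posts.npz"); cc=(f["K"],f["R"],f["t"]); held(f["im"],f["d"],cloud(f["d"],cc),{"tcp_rot":f["r"],"tcp_pos":f["p"]})
E
```

```text
19.9 [ 0.56129323 -0.03191799  0.1971266 ] [-3.14095494e+00  5.75507540e-05  2.96495661e+00] 0.05943617401338243 24.99980539083481
held n 10502 x -0.0301 0.0304 top z -0.012 zrange -0.03 0.0027
x centre from front edge 0.0004
held n 11156 x -0.03 0.0291 top z -0.016 zrange -0.0299 0.0037
x centre from front edge -0.0009
```

Request:
apply_moves --deltas '[[[0, 0.01, 0.3, 0, 0, 0], [0, 0.01, 0.8, 0, 0, 0], [0, 0.01, 1.2, 0, 0, 0], [0, 0.01, 1.4, 0, 0, 0], [0, 0.01, 1.4, 0, 0, 0]]]'

```text
time_s: 20.45
tcp_pos: [0.56, -0.0303, 0.1242]
tcp_rot: [-3.141, -0.005, 2.966]
force: [0.7, -1.2, -0.3]
opening: 0.059
grasp_force: 25.0
```

Request:
apply_moves --deltas '[[[0, 0, 0.15, 0, 0, 0], [0, 0, 0.3, 0, 0, 0], [0, 0, 0.45, 0, 0, 0], [0, 0, 0.6, 0, 0, 0], [0, 0, 0.6, 0, 0, 0]]]'

```text
time_s: 20.95
tcp_pos: [0.5607, -0.0299, 0.0954]
tcp_rot: [-3.141, -0.003, 2.967]
force: [-0.1, 0.1, -0.4]
opening: 0.0594
grasp_force: 25.0
```

Request:
apply_moves --deltas '[[[0, 0, 0.15, 0, 0, 0], [0, 0, 0.3, 0, 0, 0], [0, 0, 0.45, 0, 0, 0], [0, 0, 0.58, 0, 0, 0], [0, 0, 0.58, 0, 0, 0]]]'

```text
time_s: 21.45
tcp_pos: [0.5606, -0.0299, 0.0663]
tcp_rot: [-3.141, -0.003, 2.967]
force: [-1.0, 1.0, -0.4]
opening: 0.0593
grasp_force: 25.0
```

Request:
apply_moves --deltas '[[[-0.02, -0.02, 0.03, 0, 0, 0], [-0.02, -0.02, 0.06, 0, 0, 0], [-0.02, -0.02, 0.08, 0, 0, 0], [-0.02, -0.02, 0.09, 0, 0, 0], [-0.02, -0.02, 0.09, 0, 0, 0]]]'

```text
time_s: 21.95
tcp_pos: [0.5625, -0.0312, 0.0636]
tcp_rot: [-3.142, 0.0, 2.967]
force: [0.3, -0.6, -0.7]
opening: 0.0593
grasp_force: 25.0
```

Request:
apply_moves --deltas '[[[0, 0, 0.02, 0, 0, 0], [0, 0, 0.03, 0, 0, 0], [0, 0, 0.03, 0, 0, 0]]]'

```text
time_s: 22.25
tcp_pos: [0.5625, -0.0312, 0.062]
tcp_rot: [-3.142, 0.0, 2.967]
force: [-0.4, -0.6, -0.5]
opening: 0.0593
grasp_force: 25.0
```

Request:
apply_moves --deltas '[[[0, 0, 0, 0, 0, 0], [0, 0, 0, 0, 0, 0], [0, 0, 0, 0, 0, 0], [0, 0, -0.1, 0, 0, 0], [0, 0, -0.6, 0, 0, 0]]]' --claw -0.62

```text
time_s: 22.75
tcp_pos: [0.56, -0.0309, 0.0892]
tcp_rot: [-3.141, -0.007, 2.967]
force: [-0.0, -0.4, 0.0]
opening: 0.0761
grasp_force: 0.0
```

Request:
apply_moves --deltas '[[[0, 0, -0.6, 0, 0, 0], [0, 0, -1.4, 0, 0, 0], [0, 0, -2, 0, 0, 0], [0, 0, -2.4, 0, 0, 0], [0, 0, -2.4, 0, 0, 0]]]'

```text
time_s: 23.25
tcp_pos: [0.5644, -0.0315, 0.2167]
tcp_rot: [3.142, 0.009, 2.967]
force: [1.0, 0.2, 0.2]
opening: 0.0761
grasp_force: 0.0
```

Request:
apply_moves --deltas '[[[-0.1, -0.6, 0, 0, 0, 0], [-0.3, -1.5, 0, 0, 0, 0], [-0.5, -2.4, 0, 0, 0, 0], [-0.7, -3.3, 0, 0, 0, 0], [-0.85, -4.2, 0, 0, 0, 0]]]'

```text
time_s: 23.75
tcp_pos: [0.5671, -0.2468, 0.21]
tcp_rot: [3.141, -0.002, 2.967]
force: [0.2, 0.3, 0.2]
opening: 0.0766
grasp_force: 0.0
```

Request:
apply_moves --deltas '[[[-0.2, -0.9, 0, 0, 0, 0], [-0.4, -1.8, 0, 0, 0, 0], [-0.55, -2.6, 0, 0, 0, 0], [-0.58, -2.87, 0, 0, 0, 0], [-0.58, -2.87, 0, 0, 0, 0]]]'

```text
time_s: 24.25
tcp_pos: [0.5703, -0.3933, 0.2093]
tcp_rot: [3.14, -0.003, 2.964]
force: [0.8, -0.2, 0.3]
opening: 0.0761
grasp_force: 0.0
```

Run:
```python
from h import *
im,d,c,W,s=wrist("s2"); print(s["time_s"],s["tcp_pos"],s["tcp_rot"],s["opening"]); discs(im,d,W); tops(W,d)
for n in("side",):
    c=cam(n); im,d=manip.grab_frame(n); W=cloud(d,c); tops(W,d,n); discs(im,d,W)
```

```text
24.25 [ 0.57025105 -0.39326114  0.20931243] [ 3.13978742 -0.00330726  2.96385541] 0.07608755929008428
disc px [262.  21.] c 0.4065 -0.3821 r 0.0228 top 0.0203 bgr [215. 226. 235.]
disc px [282. 189.] c 0.5707 -0.3919 r 0.0302 top 0.0143 bgr [174. 203. 219.]
disc px [285. 382.] c 0.8148 -0.4336 r 0.0352 top 0.0197 bgr [215. 241. 250.]
pocket not seen 0
side n 417 z10/50/90 [0.0469 0.0691 0.078 ] [ 0.5619 -0.0312]
disc px [288. 250.] c 0.4682 0.1362 r 0.024 top 0.0111 bgr [201. 216. 218.]
disc px [195. 255.] c 0.6688 0.2149 r 0.0364 top 0.0259 bgr [116. 133. 146.]
disc px [320. 261.] c 0.3875 0.1583 r 0.0315 top 0.0149 bgr [ 67. 153.  67.]
disc px [267. 286.] c 0.4941 0.2566 r 0.0307 top 0.015 bgr [197. 210. 213.]
disc px [325. 298.] c 0.3693 0.2652 r 0.0311 top 0.0134 bgr [ 80. 124. 169.]
```

Request:
apply_moves --deltas '[[[0, 0.03, 0.7, 0, 0, 0], [0, 0.03, 1.6, 0, 0, 0], [0, 0.03, 2.5, 0, 0, 0], [0, 0.03, 3.3, 0, 0, 0], [0, 0.03, 3.6, 0, 0, 0]]]'

```text
time_s: 24.85
tcp_pos: [0.5696, -0.3856, 0.0267]
tcp_rot: [3.137, -0.008, 2.97]
force: [-0.1, -0.0, -0.9]
opening: 0.0763
grasp_force: 0.0
```

Request:
apply_moves --deltas '[[[0, 0, 0.2, 0, 0, 0], [0, 0, 0.4, 0, 0, 0], [0, 0, 0.5, 0, 0, 0], [0, 0, 0.53, 0, 0, 0], [0, 0, 0.53, 0, 0, 0]]]'

```text
time_s: 25.35
tcp_pos: [0.5722, -0.3909, 0.0067]
tcp_rot: [-3.141, 0.002, 2.967]
force: [0.6, -0.1, 0.3]
opening: 0.0763
grasp_force: 0.0
```

Request:
apply_moves --deltas '[[[0.02, -0.01, 0.03, 0, 0, 0], [0.02, -0.01, 0.06, 0, 0, 0], [0.02, -0.01, 0.06, 0, 0, 0], [0.02, -0.01, 0.06, 0, 0, 0]]]'

```text
time_s: 25.75
tcp_pos: [0.5705, -0.3907, 0.0025]
tcp_rot: [-3.142, 0.0, 2.967]
force: [0.1, 0.0, -0.9]
opening: 0.0764
grasp_force: 0.0
```

Request:
apply_moves --deltas '[[[0, 0, 0, 0, 0, 0], [0, 0, 0, 0, 0, 0], [0, 0, 0, 0, 0, 0], [0, 0, 0, 0, 0, 0], [0, 0, 0, 0, 0, 0]]]' --claw 1

```text
time_s: 26.25
tcp_pos: [0.5706, -0.3906, 0.0025]
tcp_rot: [-3.141, 0.0, 2.967]
force: [-0.0, -1.0, -1.2]
opening: 0.0594
grasp_force: 25.0
```

Request:
apply_moves --deltas '[[[0, 0, -0.3, 0, 0, 0], [0, 0, -1.1, 0, 0, 0], [0, 0, -2, 0, 0, 0], [0, 0, -2.9, 0, 0, 0], [0, 0, -3.8, 0, 0, 0]]]'

```text
time_s: 26.75
tcp_pos: [0.5703, -0.3904, 0.1955]
tcp_rot: [-3.141, 0.001, 2.967]
force: [0.4, -0.7, -0.9]
opening: 0.0593
grasp_force: 25.0
```

Request:
apply_moves --deltas '[[[0.1, 0.6, -0.2, 0, 0, 0], [0.3, 1.5, -0.2, 0, 0, 0], [0.5, 2.4, -0.2, 0, 0, 0], [0.7, 3.3, -0.2, 0, 0, 0], [0.85, 4.2, -0.2, 0, 0, 0]]]'

```text
time_s: 27.25
tcp_pos: [0.5647, -0.1747, 0.2039]
tcp_rot: [-3.141, 0.002, 2.966]
force: [0.6, 0.3, -0.5]
opening: 0.0595
grasp_force: 25.0
```

Request:
apply_moves --deltas '[[[0.18, 0.9, 0, 0, 0, 0], [0.36, 1.8, 0, 0, 0, 0], [0.5, 2.5, 0, 0, 0, 0], [0.56, 2.89, 0, 0, 0, 0], [0.56, 2.89, 0, 0, 0, 0]]]'

```text
time_s: 27.75
tcp_pos: [0.5627, -0.0266, 0.2039]
tcp_rot: [3.141, 0.002, 2.971]
force: [-0.2, -0.9, -0.7]
opening: 0.0594
grasp_force: 25.0
```

Run:
```python
from h import *
im,d,c,W,s=wrist("s2h"); print(s["time_s"],s["tcp_pos"],s["tcp_rot"],s["opening"],s["grasp_force"]); held(im,d,W,s); print(delta([.562,-.0313,.13],2.967))
```

```text
27.75 [ 0.56267624 -0.02657359  0.20385748] [3.14092849e+00 1.51617350e-03 2.97108530e+00] 0.05935553620636443 24.99987691640854
held n 10450 x -0.0307 0.0297 top z -0.0116 zrange -0.03 0.0032
x centre from front edge -0.0001
[0.008, -0.059, 1.473, -0.001, 0.002, 0.002]
```

Request:
apply_moves --deltas '[[[0, -0.06, 0.3, 0, 0, 0], [0, -0.06, 0.8, 0, 0, 0], [0, -0.06, 1.1, 0, 0, 0], [0, -0.06, 1.3, 0, 0, 0], [0, -0.06, 1.3, 0, 0, 0]]]'

```text
time_s: 28.3
tcp_pos: [0.561, -0.0329, 0.135]
tcp_rot: [-3.141, -0.004, 2.966]
force: [-0.5, 0.8, -0.8]
opening: 0.0597
grasp_force: 25.0
```

Request:
apply_moves --deltas '[[[0, 0, 0, 0, 0, 0], [0, 0, 0, 0, 0, 0]]]'

```text
time_s: 28.5
tcp_pos: [0.563, -0.0325, 0.1387]
tcp_rot: [-3.141, 0.002, 2.967]
force: [0.5, 0.5, -1.3]
opening: 0.0596
grasp_force: 25.0
```

Request:
apply_moves --deltas '[[[0.02, 0.02, 0.15, 0, 0, 0], [0.02, 0.02, 0.3, 0, 0, 0], [0.02, 0.02, 0.45, 0, 0, 0], [0.02, 0.02, 0.6, 0, 0, 0], [0.02, 0.02, 0.6, 0, 0, 0]]]'

```text
time_s: 29.0
tcp_pos: [0.5603, -0.0308, 0.1054]
tcp_rot: [-3.141, -0.003, 2.967]
force: [0.6, -0.6, -1.0]
opening: 0.0593
grasp_force: 25.0
```

Request:
apply_moves --deltas '[[[0, 0, 0.15, 0, 0, 0], [0, 0, 0.3, 0, 0, 0], [0, 0, 0.45, 0, 0, 0], [0, 0, 0.52, 0, 0, 0], [0, 0, 0.52, 0, 0, 0]]]'

```text
time_s: 29.5
tcp_pos: [0.5609, -0.031, 0.0805]
tcp_rot: [-3.142, -0.002, 2.967]
force: [-0.6, -0.1, -0.4]
opening: 0.0591
grasp_force: 25.0
```

Request:
apply_moves --deltas '[[[0, 0, 0.03, 0, 0, 0], [0, 0, 0.06, 0, 0, 0], [0, 0, 0.08, 0, 0, 0], [0, 0, 0.08, 0, 0, 0], [0, 0, 0.08, 0, 0, 0]]]'

```text
time_s: 30.0
tcp_pos: [0.5615, -0.0311, 0.0776]
tcp_rot: [-3.142, 0.0, 2.967]
force: [-0.8, -1.0, -0.8]
opening: 0.0595
grasp_force: 25.0
```

Request:
apply_moves --deltas '[[[0, 0, 0.02, 0, 0, 0], [0, 0, 0.02, 0, 0, 0], [0, 0, 0.02, 0, 0, 0]]]'

```text
time_s: 30.3
tcp_pos: [0.5615, -0.0311, 0.0765]
tcp_rot: [-3.142, 0.0, 2.967]
force: [-0.2, 0.2, -0.6]
opening: 0.0594
grasp_force: 25.0
```

Request:
apply_moves --deltas '[[[0, 0, 0, 0, 0, 0], [0, 0, 0, 0, 0, 0], [0, 0, 0, 0, 0, 0], [0, 0, -0.1, 0, 0, 0], [0, 0, -0.6, 0, 0, 0]]]' --claw -0.62

```text
time_s: 30.8
tcp_pos: [0.5591, -0.0307, 0.1037]
tcp_rot: [-3.141, -0.007, 2.967]
force: [-0.6, -0.7, 0.1]
opening: 0.0761
grasp_force: 0.0
```

Request:
apply_moves --deltas '[[[0, 0, -0.6, 0, 0, 0], [0, 0, -1.4, 0, 0, 0], [0, 0, -2, 0, 0, 0], [0, 0, -2.1, 0, 0, 0], [0, 0, -2.1, 0, 0, 0]]]'

```text
time_s: 31.3
tcp_pos: [0.562, -0.0311, 0.2128]
tcp_rot: [3.142, 0.003, 2.967]
force: [-0.4, -0.3, -0.7]
opening: 0.0765
grasp_force: 0.0
```

Request:
apply_moves --deltas '[[[0.5, 0.5, 0, 0, 0, 0], [1.1, 1.1, 0, 0, 0, 0], [1.7, 1.8, 0, 0, 0, 0], [2.3, 2.5, 0, 0, 0, 0], [2.9, 3.1, 0, 0, 0, 0]]]'

```text
time_s: 31.8
tcp_pos: [0.4433, 0.1481, 0.2086]
tcp_rot: [-3.14, -0.004, 2.967]
force: [1.3, 0.0, 0.5]
opening: 0.076
grasp_force: 0.0
```

Request:
apply_moves --deltas '[[[0.6, 0.7, 0, 0, 0, 0], [1.2, 1.3, 0, 0, 0, 0], [1.7, 1.8, 0, 0, 0, 0], [1.95, 2.08, 0, 0, 0, 0], [1.95, 2.08, 0, 0, 0, 0]]]'

```text
time_s: 32.3
tcp_pos: [0.3654, 0.2673, 0.2089]
tcp_rot: [-3.139, -0.004, 2.971]
force: [-0.2, -0.8, -0.4]
opening: 0.0762
grasp_force: 0.0
```

Run:
```python
from h import *
im,d,c,W,s=wrist("s3"); print(s["time_s"],s["tcp_pos"],s["tcp_rot"],s["opening"]); discs(im,d,W); tops(W,d)
for n in("side","scene"):
    c=cam(n); im,d=manip.grab_frame(n); W=cloud(d,c); tops(W,d,n); cv2.imwrite(f"pics/{n}2.png",im)
```

```text
32.3 [0.36538048 0.26725921 0.20894144] [-3.1391108  -0.0037399   2.97103313] 0.0761838648025218
disc px [278. 192.] c 0.3675 0.2629 r 0.0302 top 0.0143 bgr [179. 209. 224.]
disc px [187. 223.] c 0.3871 0.1553 r 0.0301 top 0.0153 bgr [164. 226. 146.]
disc px [495. 241.] c 0.4743 0.5092 r 0.0383 top 0.0272 bgr [ 83. 203. 231.]
disc px [289. 295.] c 0.4938 0.2543 r 0.0305 top 0.0152 bgr [232. 233. 234.]
pocket not seen 0
side n 497 z10/50/90 [0.0466 0.0818 0.088 ] [ 0.5625 -0.0316]
scene n 67 z10/50/90 [0.0805 0.0869 0.0945] [ 0.5416 -0.0281]
```

Request:
apply_moves --deltas '[[[-0.05, -0.06, 0.7, 0, 0, 0], [-0.05, -0.06, 1.6, 0, 0, 0], [-0.05, -0.06, 2.5, 0, 0, 0], [-0.05, -0.06, 3.3, 0, 0, 0], [-0.05, -0.06, 3.6, 0, 0, 0]]]'

```text
time_s: 32.95
tcp_pos: [0.367, 0.2596, 0.0261]
tcp_rot: [-3.135, -0.007, 2.964]
force: [-0.6, 0.1, -0.9]
opening: 0.0763
grasp_force: 0.0
```

Request:
apply_moves --deltas '[[[0, 0, 0.2, 0, 0, 0], [0, 0, 0.3, 0, 0, 0], [0, 0, 0.38, 0, 0, 0], [0, 0, 0.42, 0, 0, 0], [0, 0, 0.42, 0, 0, 0]]]'

```text
time_s: 33.45
tcp_pos: [0.3703, 0.263, 0.0112]
tcp_rot: [3.141, 0.001, 2.967]
force: [-0.1, -0.3, 0.3]
opening: 0.0761
grasp_force: 0.0
```

Request:
apply_moves --deltas '[[[0, 0, 0, 0, 0, 0], [0, 0, 0, 0, 0, 0]]]'

```text
time_s: 33.65
tcp_pos: [0.37, 0.2631, 0.0111]
tcp_rot: [3.141, 0.001, 2.967]
force: [-0.2, 0.3, 1.0]
opening: 0.076
grasp_force: 0.0
```

Request:
apply_moves --deltas '[[[0.05, 0, 0.06, 0, 0, 0], [0.05, 0, 0.12, 0, 0, 0], [0.05, 0, 0.16, 0, 0, 0], [0.05, 0, 0.16, 0, 0, 0], [0.05, 0, 0.16, 0, 0, 0]]]'

```text
time_s: 34.15
tcp_pos: [0.3671, 0.2632, 0.0023]
tcp_rot: [-3.141, -0.0, 2.967]
force: [0.6, 0.2, -0.1]
opening: 0.0763
grasp_force: 0.0
```

Request:
apply_moves --deltas '[[[0, 0, 0, 0, 0, 0], [0, 0, 0, 0, 0, 0], [0, 0, 0, 0, 0, 0], [0, 0, 0, 0, 0, 0], [0, 0, 0, 0, 0, 0]]]' --claw 1

```text
time_s: 34.65
tcp_pos: [0.3673, 0.2633, 0.0025]
tcp_rot: [3.142, 0.0, 2.967]
force: [-0.3, 1.1, 1.0]
opening: 0.0593
grasp_force: 25.0
```

Request:
apply_moves --deltas '[[[0, 0, -0.3, 0, 0, 0], [0, 0, -1.1, 0, 0, 0], [0, 0, -2, 0, 0, 0], [0, 0, -2.9, 0, 0, 0], [0, 0, -3.8, 0, 0, 0]]]'

```text
time_s: 35.15
tcp_pos: [0.3667, 0.263, 0.194]
tcp_rot: [-3.141, -0.0, 2.967]
force: [1.0, 0.5, -0.9]
opening: 0.0592
grasp_force: 25.0
```

Request:
apply_moves --deltas '[[[-0.5, -0.5, -0.2, 0, 0, 0], [-1.1, -1.1, -0.2, 0, 0, 0], [-1.7, -1.8, -0.2, 0, 0, 0], [-2.3, -2.5, -0.2, 0, 0, 0], [-2.9, -3.1, -0.2, 0, 0, 0]]]'

```text
time_s: 35.65
tcp_pos: [0.4835, 0.0835, 0.2024]
tcp_rot: [-3.141, 0.0, 2.966]
force: [0.9, 0.3, -0.4]
opening: 0.059
grasp_force: 25.0
```

Request:
apply_moves --deltas '[[[-0.6, -0.6, 0, 0, 0, 0], [-1.2, -1.2, 0, 0, 0, 0], [-1.7, -1.7, 0, 0, 0, 0], [-1.96, -2.02, 0, 0, 0, 0], [-1.96, -2.02, 0, 0, 0, 0]]]'

```text
time_s: 36.15
tcp_pos: [0.5624, -0.0331, 0.2015]
tcp_rot: [-3.141, -0.002, 2.964]
force: [-0.6, 0.5, -0.3]
opening: 0.0595
grasp_force: 25.0
```

Request:
apply_moves --deltas '[[[0, 0, 0, 0, 0, 0], [0, 0, 0, 0, 0, 0], [0, 0, 0, 0, 0, 0]]]'

```text
time_s: 36.45
tcp_pos: [0.5614, -0.0298, 0.2029]
tcp_rot: [3.141, 0.0, 2.969]
force: [-0.2, -0.1, -0.4]
opening: 0.0596
grasp_force: 25.0
```

Run:
```python
from h import *
im,d,c,W,s=wrist("s3h"); print(s["time_s"],s["tcp_pos"],s["tcp_rot"],s["opening"],s["grasp_force"]); held(im,d,W,s); print(delta([.562,-.0313,.13],2.967))
```

```text
36.45 [ 0.56143536 -0.02977927  0.20289333] [3.14137409e+00 3.88125841e-04 2.96868638e+00] 0.059552712468725656 24.999973475933075
held n 10458 x -0.0312 0.0299 top z -0.0114 zrange -0.03 0.003
x centre from front edge -0.0001
[-0.014, -0.026, 1.458, 0.0, 0.001, 0.002]
```

Request:
apply_moves --deltas '[[[-0.02, -0.03, 0.3, 0, 0, 0], [-0.02, -0.03, 0.8, 0, 0, 0], [-0.02, -0.03, 1.1, 0, 0, 0], [-0.02, -0.03, 1.3, 0, 0, 0], [-0.02, -0.03, 1.3, 0, 0, 0]]]'

```text
time_s: 37.0
tcp_pos: [0.5614, -0.0325, 0.1351]
tcp_rot: [-3.141, -0.004, 2.967]
force: [-0.0, -0.6, -1.4]
opening: 0.0594
grasp_force: 25.0
```

Request:
apply_moves --deltas '[[[0, 0, 0, 0, 0, 0], [0, 0, 0, 0, 0, 0], [0, 0, 0, 0, 0, 0]]]'

```text
time_s: 37.3
tcp_pos: [0.5634, -0.0329, 0.1387]
tcp_rot: [-3.142, 0.002, 2.967]
force: [0.2, 0.8, -1.9]
opening: 0.0592
grasp_force: 25.0
```

Request:
apply_moves --deltas '[[[0.02, 0.03, 0.15, 0, 0, 0], [0.02, 0.03, 0.3, 0, 0, 0], [0.02, 0.03, 0.45, 0, 0, 0], [0.02, 0.03, 0.6, 0, 0, 0], [0.02, 0.03, 0.6, 0, 0, 0]]]'

```text
time_s: 37.8
tcp_pos: [0.5608, -0.031, 0.1054]
tcp_rot: [-3.141, -0.004, 2.967]
force: [-0.5, 0.6, -1.5]
opening: 0.0591
grasp_force: 25.0
```

Request:
apply_moves --deltas '[[[0, 0, 0.1, 0, 0, 0], [0, 0, 0.2, 0, 0, 0], [0, 0, 0.25, 0, 0, 0], [0, 0, 0.25, 0, 0, 0], [0, 0, 0.25, 0, 0, 0]]]'

```text
time_s: 38.3
tcp_pos: [0.562, -0.0311, 0.095]
tcp_rot: [-3.142, 0.0, 2.967]
force: [-0.2, -0.3, -0.2]
opening: 0.0592
grasp_force: 25.0
```

Request:
apply_moves --deltas '[[[0, 0, 0.03, 0, 0, 0], [0, 0, 0.05, 0, 0, 0], [0, 0, 0.05, 0, 0, 0], [0, 0, 0.05, 0, 0, 0]]]'

```text
time_s: 38.7
tcp_pos: [0.5619, -0.0311, 0.0925]
tcp_rot: [-3.142, 0.0, 2.967]
force: [0.0, -0.1, -0.2]
opening: 0.0595
grasp_force: 25.0
```

Request:
apply_moves --deltas '[[[0, 0, 0.03, 0, 0, 0], [0, 0, 0.03, 0, 0, 0], [0, 0, 0.03, 0, 0, 0]]]'

```text
time_s: 39.0
tcp_pos: [0.5619, -0.0311, 0.0909]
tcp_rot: [-3.142, -0.0, 2.967]
force: [0.5, 0.5, -1.1]
opening: 0.0594
grasp_force: 25.0
```

Request:
apply_moves --deltas '[[[0, 0, 0, 0, 0, 0], [0, 0, 0, 0, 0, 0], [0, 0, 0, 0, 0, 0], [0, 0, -0.1, 0, 0, 0], [0, 0, -0.6, 0, 0, 0]]]' --claw -0.62

```text
time_s: 39.5
tcp_pos: [0.5597, -0.0308, 0.1182]
tcp_rot: [-3.141, -0.007, 2.967]
force: [-0.3, 0.1, 0.1]
opening: 0.0759
grasp_force: 0.0
```

Request:
apply_moves --deltas '[[[0, 0, -0.6, 0, 0, 0], [0, 0, -1.4, 0, 0, 0], [0, 0, -1.8, 0, 0, 0], [0, 0, -1.8, 0, 0, 0]]]'

```text
time_s: 39.9
tcp_pos: [0.564, -0.0314, 0.216]
tcp_rot: [3.141, 0.009, 2.967]
force: [0.3, 0.3, 0.1]
opening: 0.0764
grasp_force: 0.0
```

Request:
apply_moves --deltas '[[[0.3, 0.6, 0, 0, 0, 0], [0.6, 1.3, 0, 0, 0, 0], [0.9, 2.1, 0, 0, 0, 0], [1.2, 2.9, 0, 0, 0, 0], [1.6, 3.7, 0, 0, 0, 0]]]'

```text
time_s: 40.4
tcp_pos: [0.5143, 0.1662, 0.2088]
tcp_rot: [-3.14, -0.003, 2.966]
force: [1.2, -0.3, 0.5]
opening: 0.0759
grasp_force: 0.0
```

Request:
apply_moves --deltas '[[[0.3, 0.7, 0, 0, 0, 0], [0.6, 1.3, 0, 0, 0, 0], [0.74, 1.68, 0, 0, 0, 0], [0.74, 1.68, 0, 0, 0, 0], [0.74, 1.68, 0, 0, 0, 0]]]'

```text
time_s: 40.9
tcp_pos: [0.4929, 0.2538, 0.2094]
tcp_rot: [-3.14, -0.002, 2.968]
force: [1.0, -0.9, 0.1]
opening: 0.0759
grasp_force: 0.0
```

Run:
```python
from h import *
im,d,c,W,s=wrist("cv"); print(s["time_s"],s["tcp_pos"],s["tcp_rot"],s["opening"]); discs(im,d,W); tops(W,d)
for n in("side","scene"):
    c=cam(n); im,d=manip.grab_frame(n); W=cloud(d,c); tops(W,d,n); cv2.imwrite(f"pics/{n}3.png",im)
im=cv2.imread("pics/side3.png")[150:330,180:420]; cv2.imwrite("pics/side3c.png",cv2.resize(im,(800,600),interpolation=cv2.INTER_CUBIC))
```

```text
40.9 [0.4929374  0.25380727 0.20941284] [-3.13955340e+00 -1.77407771e-03  2.96759187e+00] 0.07589457223475722
disc px [171. 107.] c 0.3874 0.1553 r 0.0301 top 0.0154 bgr [107. 183.  98.]
disc px [495. 134.] c 0.4729 0.4864 r 0.0282 top 0.027 bgr [ 41. 112. 135.]
disc px [282. 190.] c 0.4942 0.2539 r 0.0301 top 0.0153 bgr [195. 204. 206.]
disc px [171. 185.] c 0.4671 0.1339 r 0.0221 top 0.0115 bgr [215. 220. 221.]
disc px [174. 410.] c 0.7543 0.0584 r 0.0278 top 0.0193 bgr [100. 102. 105.]
pocket n 668 z10/50/90 [0.0408 0.056  0.086 ] [ 0.534  -0.0221]
pocket not seen 14
scene n 113 z10/50/90 [0.0946 0.0982 0.1025] [ 0.5482 -0.0315]
```

View pics/side3c.png

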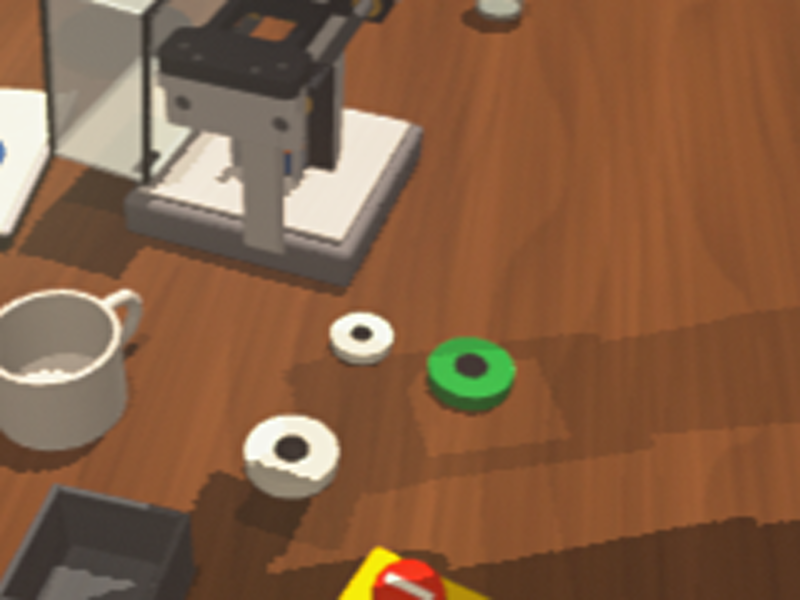

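The crop shows the larger white disc at (290,450), the small white at (360,335) and the green at (470,370). I'm over the larger white one; grasping it.

Request:
apply_moves --deltas '[[[-0.02, 0, 0.7, 0, 0, 0], [-0.02, 0, 1.6, 0, 0, 0], [-0.02, 0, 2.5, 0, 0, 0], [-0.02, 0, 3.3, 0, 0, 0], [-0.02, 0, 3.6, 0, 0, 0]]]'

```text
time_s: 41.55
tcp_pos: [0.4916, 0.2515, 0.026]
tcp_rot: [-3.137, -0.007, 2.965]
force: [0.2, -0.1, -0.2]
opening: 0.0763
grasp_force: 0.0
```

Request:
apply_moves --deltas '[[[0, 0, 0.2, 0, 0, 0], [0, 0, 0.35, 0, 0, 0], [0, 0, 0.42, 0, 0, 0], [0, 0, 0.42, 0, 0, 0], [0, 0, 0.42, 0, 0, 0]]]'

```text
time_s: 42.05
tcp_pos: [0.4955, 0.2544, 0.0114]
tcp_rot: [3.14, 0.002, 2.967]
force: [1.3, -0.4, -0.5]
opening: 0.0759
grasp_force: 0.0
```

Request:
apply_moves --deltas '[[[0, 0, 0, 0, 0, 0], [0, 0, 0, 0, 0, 0]]]'

```text
time_s: 42.25
tcp_pos: [0.4949, 0.2542, 0.0107]
tcp_rot: [3.141, 0.001, 2.967]
force: [0.5, 1.0, 0.7]
opening: 0.0764
grasp_force: 0.0
```

Request:
apply_moves --deltas '[[[0.01, 0, 0.06, 0, 0, 0], [0.01, 0, 0.12, 0, 0, 0], [0.01, 0, 0.16, 0, 0, 0], [0.01, 0, 0.16, 0, 0, 0], [0.01, 0, 0.16, 0, 0, 0]]]'

```text
time_s: 42.75
tcp_pos: [0.4939, 0.254, 0.0017]
tcp_rot: [-3.141, -0.0, 2.967]
force: [0.7, 0.3, -0.4]
opening: 0.0759
grasp_force: 0.0
```

Request:
apply_moves --deltas '[[[0, 0, 0, 0, 0, 0], [0, 0, 0, 0, 0, 0], [0, 0, 0, 0, 0, 0], [0, 0, 0, 0, 0, 0], [0, 0, 0, 0, 0, 0]]]' --claw 1

```text
time_s: 43.25
tcp_pos: [0.4941, 0.2541, 0.0021]
tcp_rot: [3.141, 0.0, 2.967]
force: [0.8, 0.3, 0.3]
opening: 0.0595
grasp_force: 25.0
```

Request:
apply_moves --deltas '[[[0, 0, -0.3, 0, 0, 0], [0, 0, -1.1, 0, 0, 0], [0, 0, -2, 0, 0, 0], [0, 0, -2.9, 0, 0, 0], [0, 0, -3.8, 0, 0, 0]]]'

```text
time_s: 43.75
tcp_pos: [0.4936, 0.2539, 0.1948]
tcp_rot: [3.141, 0.001, 2.967]
force: [1.3, 0.9, -0.5]
opening: 0.0591
grasp_force: 25.0
```

Request:
apply_moves --deltas '[[[-0.2, -0.6, -0.2, 0, 0, 0], [-0.6, -1.3, -0.2, 0, 0, 0], [-0.9, -2.1, -0.2, 0, 0, 0], [-1.2, -2.9, -0.2, 0, 0, 0], [-1.6, -3.7, -0.2, 0, 0, 0]]]'

```text
time_s: 44.25
tcp_pos: [0.5404, 0.0566, 0.2034]
tcp_rot: [3.141, 0.001, 2.968]
force: [1.1, 0.3, -1.5]
opening: 0.0594
grasp_force: 25.0
```

Request:
apply_moves --deltas '[[[-0.3, -0.7, 0, 0, 0, 0], [-0.6, -1.3, 0, 0, 0, 0], [-0.73, -1.69, 0, 0, 0, 0], [-0.73, -1.69, 0, 0, 0, 0], [-0.73, -1.69, 0, 0, 0, 0]]]'

```text
time_s: 44.75
tcp_pos: [0.5617, -0.0315, 0.2026]
tcp_rot: [3.141, 0.0, 2.966]
force: [0.5, 0.5, -1.3]
opening: 0.0593
grasp_force: 25.0
```

Request:
apply_moves --deltas '[[[0, 0, 0, 0, 0, 0], [0, 0, 0, 0, 0, 0]]]'

```text
time_s: 44.95
tcp_pos: [0.5617, -0.0304, 0.2023]
tcp_rot: [3.141, 0.0, 2.969]
force: [-0.2, 0.1, -0.7]
opening: 0.0594
grasp_force: 25.0
```

Run:
```python
from h import *
im,d,c,W,s=wrist("cvh"); print(s["time_s"],s["tcp_pos"],s["tcp_rot"],s["opening"],s["grasp_force"]); held(im,d,W,s); print(delta([.562,-.0313,.13],2.967)); tops(W,d)
for n in("side","scene"):
    c=cam(n); im,d=manip.grab_frame(n); W=cloud(d,c); tops(W,d,n); cv2.imwrite(f"pics/{n}4.png",im)
```

```text
44.95 [ 0.56168611 -0.03039088  0.20232425] [3.14137815e+00 2.99996268e-04 2.96852636e+00] 0.059373223149319296 24.999836683273315
held n 10222 x -0.03 0.03 top z -0.013 zrange -0.0298 0.0002
x centre from front edge 0.0
[-0.008, -0.016, 1.445, 0.0, 0.0, 0.002]
pocket n 2399 z10/50/90 [0.0424 0.0981 0.1026] [ 0.5597 -0.0316]
side n 574 z10/50/90 [0.0496 0.0917 0.1011] [ 0.5628 -0.0311]
scene n 112 z10/50/90 [0.0944 0.0988 0.1022] [ 0.5518 -0.0318]
```

Request:
apply_moves --deltas '[[[-0.01, -0.02, 0.3, 0, 0, 0], [-0.01, -0.02, 0.8, 0, 0, 0], [-0.01, -0.02, 1.1, 0, 0, 0], [-0.01, -0.02, 1.25, 0, 0, 0], [-0.01, -0.02, 1.25, 0, 0, 0]]]'

```text
time_s: 45.6
tcp_pos: [0.5611, -0.0325, 0.1375]
tcp_rot: [-3.141, -0.004, 2.967]
force: [0.1, 0.0, -0.5]
opening: 0.0592
grasp_force: 25.0
```

Request:
apply_moves --deltas '[[[0, 0, 0, 0, 0, 0], [0, 0, 0, 0, 0, 0], [0, 0, 0, 0, 0, 0]]]'

```text
time_s: 45.9
tcp_pos: [0.5629, -0.0328, 0.1407]
tcp_rot: [-3.142, 0.002, 2.967]
force: [-0.7, -1.2, -1.1]
opening: 0.0593
grasp_force: 25.0
```

Request:
apply_moves --deltas '[[[0.02, 0.03, 0.1, 0, 0, 0], [0.02, 0.03, 0.2, 0, 0, 0], [0.02, 0.03, 0.35, 0, 0, 0], [0.02, 0.03, 0.5, 0, 0, 0], [0.02, 0.03, 0.5, 0, 0, 0]]]'

```text
time_s: 46.4
tcp_pos: [0.5602, -0.0309, 0.1123]
tcp_rot: [-3.141, -0.004, 2.967]
force: [-0.3, 0.3, -0.3]
opening: 0.0593
grasp_force: 25.0
```

Request:
apply_moves --deltas '[[[0, 0, 0.07, 0, 0, 0], [0, 0, 0.14, 0, 0, 0], [0, 0, 0.17, 0, 0, 0], [0, 0, 0.17, 0, 0, 0], [0, 0, 0.17, 0, 0, 0]]]'

```text
time_s: 46.9
tcp_pos: [0.5616, -0.0311, 0.1061]
tcp_rot: [-3.142, 0.0, 2.967]
force: [-0.4, -0.3, -0.7]
opening: 0.0593
grasp_force: 25.0
```

Request:
apply_moves --deltas '[[[0, 0, 0, 0, 0, 0], [0, 0, 0, 0, 0, 0]]]'

```text
time_s: 47.1
tcp_pos: [0.5616, -0.0311, 0.1062]
tcp_rot: [-3.142, 0.001, 2.967]
force: [-0.2, 0.4, -1.3]
opening: 0.0592
grasp_force: 25.0
```

Request:
apply_moves --deltas '[[[0, 0, 0.02, 0, 0, 0], [0, 0, 0.04, 0, 0, 0], [0, 0, 0.04, 0, 0, 0], [0, 0, 0.04, 0, 0, 0]]]'

```text
time_s: 47.5
tcp_pos: [0.5615, -0.0311, 0.1041]
tcp_rot: [-3.142, 0.0, 2.967]
force: [0.2, -0.5, -0.8]
opening: 0.0596
grasp_force: 25.0
```

Request:
apply_moves --deltas '[[[0, 0, 0, 0, 0, 0], [0, 0, 0, 0, 0, 0], [0, 0, 0, 0, 0, 0], [0, 0, -0.1, 0, 0, 0], [0, 0, -0.6, 0, 0, 0]]]' --claw -0.62

```text
time_s: 48.0
tcp_pos: [0.5592, -0.0307, 0.1311]
tcp_rot: [-3.141, -0.007, 2.967]
force: [-0.4, -0.6, 0.1]
opening: 0.0759
grasp_force: 0.0
```

Request:
apply_moves --deltas '[[[0, 0, -0.6, 0, 0, 0], [0, 0, -1.4, 0, 0, 0], [0, 0, -2, 0, 0, 0], [0, 0, -2.1, 0, 0, 0]]]'

```text
time_s: 48.4
tcp_pos: [0.5634, -0.0313, 0.2447]
tcp_rot: [3.142, 0.01, 2.967]
force: [1.1, 0.2, 0.1]
opening: 0.076
grasp_force: 0.0
```

Request:
apply_moves --deltas '[[[-0.1, -0.6, 0, 0, 0, 0], [-0.3, -1.5, 0, 0, 0, 0], [-0.5, -2.4, 0, 0, 0, 0], [-0.55, -2.9, 0, 0, 0, 0], [-0.55, -2.9, 0, 0, 0, 0]]]'

```text
time_s: 48.9
tcp_pos: [0.5622, -0.1817, 0.2366]
tcp_rot: [-3.141, -0.004, 2.962]
force: [0.3, -0.2, 0.2]
opening: 0.0762
grasp_force: 0.0
```

Run:
```python
from h import *
im,d,c,W,s=wrist("stack"); print(s["time_s"],s["tcp_pos"],s["tcp_rot"])
def top(W,d,n):
    m=(d>0)&(np.hypot(W[...,0]-.562,W[...,1]+.0315)<.045)&(W[...,2]>.1135)&(W[...,2]<.13); P=W[m]
    print(n,len(P),P[:,2].mean().round(4),P[:,2].std().round(4),cv2.minEnclosingCircle(P[:,:2].astype(np.float32)))
top(W,d,"wrist")
# handle
def handle(W,d,n):
    m=(d>0)&(W[...,2]>.222)&(W[...,2]<.26)&(abs(W[...,0]-.675)<.06)&(abs(W[...,1]+.05)<.08); P=W[m]
    if len(P)>10: print(n,"handle",len(P),P[:,2].max().round(4),cv2.minAreaRect(P[:,:2].astype(np.float32)))
handle(W,d,"wrist")
for n in("side","scene"):
    c=cam(n); im,d=manip.grab_frame(n); W=cloud(d,c); top(W,d,n); handle(W,d,n); cv2.imwrite(f"pics/{n}5.png",im)
```

```text
48.9 [ 0.56224467 -0.18173281  0.23657567] [-3.14128863 -0.00350971  2.96188785]
wrist 3734 0.1164 0.0008 ((0.5611838102340698, -0.0314951054751873), 0.03951190412044525)
side 234 0.116 0.001 ((0.5568647980690002, -0.027286183089017868), 0.034888286143541336)
side handle 110 0.2385 ((0.6733055710792542, -0.04660918936133385), (0.0867733359336853, 0.009010175243020058), 78.64015197753906)
scene 129 0.1162 0.0016 ((0.5605560541152954, -0.03427397087216377), 0.0294110719114542)
scene handle 139 0.2403 ((0.6734911799430847, -0.05506168305873871), (0.08724597096443176, 0.012583453208208084), 80.81562042236328)
```

View pics/w_stack.png

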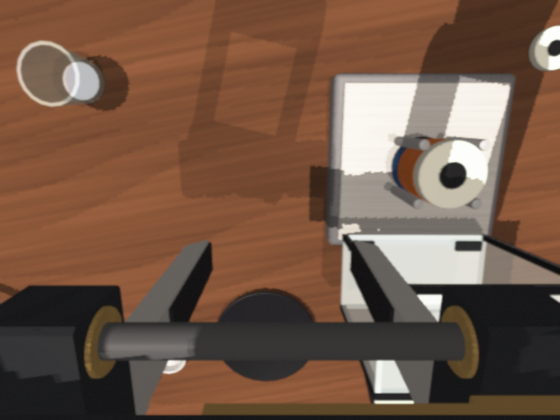

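The stack is square: the cover at (450,172) lies flat between the posts, top at 0.116. Next I line up on the hood handle.

Run:
```python
from h import *
plan([((.5622,-.1817,.33),2.45),((.62,-.115,.34),1.92),((.6733,-.0508,.33),1.396)])
```

```text
[0.006, -0.079, -1.841, 0.001, -0.002, 0.517]
[-0.04, 1.765, -0.2, -0.0, -0.0, 0.53]
[0.842, 1.441, 0.2, 0.0, -0.0, 0.524]
```

Request:
apply_moves --deltas '[[[0, 0, -0.6, 0, 0, 0.15], [0, 0, -1.3, 0, 0, 0.3], [0, 0, -1.84, 0, 0, 0.45], [0, 0, -1.84, 0, 0, 0.52], [0, 0, -1.84, 0, 0, 0.52]]]' --claw 0.36 --force 12

```text
time_s: 49.55
tcp_pos: [0.5638, -0.1769, 0.3324]
tcp_rot: [3.14, 0.002, 2.45]
force: [0.1, -0.2, -1.3]
opening: 0.0396
grasp_force: 0.0
```

Request:
apply_moves --deltas '[[[0, 0.5, -0.1, 0, 0, 0.15], [0, 1, -0.2, 0, 0, 0.3], [0, 1.5, -0.2, 0, 0, 0.45], [-0.04, 1.77, -0.2, 0, 0, 0.53], [-0.04, 1.77, -0.2, 0, 0, 0.53]]]'

```text
time_s: 50.05
tcp_pos: [0.6221, -0.1093, 0.3388]
tcp_rot: [-3.139, -0.002, 1.923]
force: [-0.8, -0.2, 0.2]
opening: 0.0298
grasp_force: 0.0
```

Request:
apply_moves --deltas '[[[0.3, 0.4, 0, 0, 0, 0.15], [0.5, 0.8, 0, 0, 0, 0.3], [0.8, 1.2, 0.1, 0, 0, 0.45], [0.84, 1.44, 0.2, 0, 0, 0.52], [0.84, 1.44, 0.2, 0, 0, 0.52]]]'

```text
time_s: 50.55
tcp_pos: [0.6749, -0.0469, 0.3282]
tcp_rot: [-3.137, 0.0, 1.402]
force: [-0.5, 0.4, -0.7]
opening: 0.0301
grasp_force: 0.0
```

Request:
apply_moves --deltas '[[[0, 0, 0, 0, 0, 0], [0, 0, 0, 0, 0, 0], [0, 0, 0, 0, 0, 0]]]'

```text
time_s: 50.85
tcp_pos: [0.6745, -0.0487, 0.3318]
tcp_rot: [3.141, 0.0, 1.397]
force: [0.3, -0.3, -0.3]
opening: 0.0303
grasp_force: 0.0
```

Run:
```python
from h import *
im,d,c,W,s=wrist("hd"); print(s["time_s"],s["tcp_pos"],s["tcp_rot"],s["opening"])
m=(d>0)&(W[...,2]>.215)&(W[...,2]<.25)&(abs(W[...,0]-.675)<.05)&(abs(W[...,1]+.05)<.07); P=W[m]
if len(P): print(len(P),np.percentile(P[:,2],[5,50,95,100]).round(4),cv2.minAreaRect(P[:,:2].astype(np.float32)))
T=P[P[:,2]>.234]
if len(T)>5: print(len(T),cv2.minAreaRect(T[:,:2].astype(np.float32)))
```

```text
50.85 [ 0.67449375 -0.04873388  0.33183757] [3.14052830e+00 2.35918017e-04 1.39695436e+00] 0.030308217241473583
1277 [0.2336 0.2367 0.2383 0.2399] ((0.674043595790863, -0.0508844219148159), (0.08895482122898102, 0.010727476328611374), 79.76887512207031)
1183 ((0.6735186576843262, -0.051099035888910294), (0.08833803236484528, 0.009602190926671028), 79.87390899658203)
```

View pics/w_hd.png

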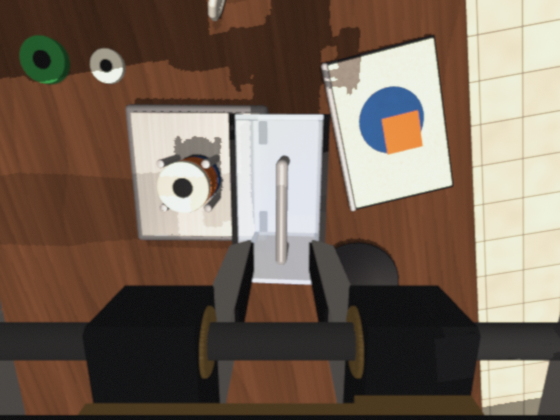

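The handle bar shows from (281,160) to (281,262), centred under the fingers. I descend and pinch it.

Request:
apply_moves --deltas '[[[-0.03, -0.01, 0.4, 0, 0, 0], [-0.04, -0.01, 1, 0, 0, 0], [-0.04, -0.01, 1.6, 0, 0, 0], [-0.04, -0.01, 2, 0, 0, 0], [-0.04, -0.01, 2.1, 0, 0, 0]]]'

```text
time_s: 51.4
tcp_pos: [0.6726, -0.0501, 0.2226]
tcp_rot: [-3.136, 0.0, 1.397]
force: [-0.5, 0.9, -0.5]
opening: 0.0301
grasp_force: 0.0
```

Request:
apply_moves --deltas '[[[0, 0, 0.08, 0, 0, 0], [0, 0, 0.16, 0, 0, 0], [0, 0, 0.18, 0, 0, 0], [0, 0, 0.18, 0, 0, 0], [0, 0, 0.18, 0, 0, 0]]]'

```text
time_s: 51.9
tcp_pos: [0.6745, -0.0499, 0.2179]
tcp_rot: [3.14, 0.0, 1.397]
force: [0.5, -0.2, -0.1]
opening: 0.0299
grasp_force: 0.0
```

Request:
apply_moves --deltas '[[[0, -0.01, 0, 0, 0, 0], [0, -0.01, 0, 0, 0, 0], [0, -0.01, 0, 0, 0, 0], [0, -0.01, 0, 0, 0, 0], [0, -0.01, 0, 0, 0, 0]]]' --claw 1

```text
time_s: 52.4
tcp_pos: [0.674, -0.0499, 0.2172]
tcp_rot: [3.141, 0.0, 1.397]
force: [1.2, -0.5, 0.7]
opening: 0.0094
grasp_force: 12.0
```

Run:
```python
from h import *
s=manip.state(); print(s["tcp_pos"],s["tcp_rot"],s["opening"],s["grasp_force"])
r=.1936; phi=np.r_[np.linspace(1.757,.261,7)]
y=-r*np.cos(phi); # shaker x back component is -r cos
for a,b in zip(phi[:-1],phi[1:]):
    rows=[]
    for k in range(1,6):
        p=a+(b-a)*k/5; dx=(-r*np.cos(p)+r*np.cos(a))/.05; dz=-(r*np.sin(p)-r*np.sin(a))/.05
        rows.append((round(dx,2),round(dz,2)))
    print("theta end",round(b-.261,2),"(ty,tz):",rows)
```

```text
[ 0.67401747 -0.04985666  0.21718524] [3.14052706e+00 6.57547503e-05 1.39669588e+00] 0.009433106511441544 11.999133825302124
theta end 1.25 (ty,tz): [(np.float64(-0.19), np.float64(-0.03)), (np.float64(-0.38), np.float64(-0.05)), (np.float64(-0.58), np.float64(-0.06)), (np.float64(-0.77), np.float64(-0.07)), (np.float64(-0.96), np.float64(-0.06))]
theta end 1.0 (ty,tz): [(np.float64(-0.19), np.float64(0.02)), (np.float64(-0.38), np.float64(0.04)), (np.float64(-0.57), np.float64(0.08)), (np.float64(-0.76), np.float64(0.13)), (np.float64(-0.95), np.float64(0.18))]
theta end 0.75 (ty,tz): [(np.float64(-0.18), np.float64(0.06)), (np.float64(-0.36), np.float64(0.14)), (np.float64(-0.54), np.float64(0.22)), (np.float64(-0.71), np.float64(0.31)), (np.float64(-0.87), np.float64(0.41))]
theta end 0.5 (ty,tz): [(np.float64(-0.16), np.float64(0.11)), (np.float64(-0.32), np.float64(0.22)), (np.float64(-0.47), np.float64(0.34)), (np.float64(-0.61), np.float64(0.47)), (np.float64(-0.74), np.float64(0.61))]
theta end 0.25 (ty,tz): [(np.float64(-0.13), np.float64(0.14)), (np.float64(-0.25), np.float64(0.29)), (np.float64(-0.37), np.float64(0.45)), (np.float64(-0.47), np.float64(0.61)), (np.float64(-0.57), np.float64(0.78))]
theta end 0.0 (ty,tz): [(np.float64(-0.09), np.float64(0.17)), (np.float64(-0.17), np.float64(0.35)), (np.float64(-0.24), np.float64(0.52)), (np.float64(-0.31), np.float64(0.71)), (np.float64(-0.36), np.float64(0.89))]
```

Request:
apply_moves --deltas '[[[0, -0.19, -0.03, 0, 0, 0], [0, -0.38, -0.05, 0, 0, 0], [0, -0.58, -0.06, 0, 0, 0], [0, -0.77, -0.07, 0, 0, 0], [0, -0.96, -0.06, 0, 0, 0]]]'

```text
time_s: 52.9
tcp_pos: [0.6256, -0.041, 0.2208]
tcp_rot: [3.14, -0.0, 1.397]
force: [4.0, 0.4, 3.1]
opening: 0.0094
grasp_force: 12.0
```

Request:
apply_moves --deltas '[[[0, -0.19, 0.02, 0, 0, 0], [0, -0.38, 0.04, 0, 0, 0], [0, -0.57, 0.08, 0, 0, 0], [0, -0.76, 0.13, 0, 0, 0], [0, -0.95, 0.18, 0, 0, 0]]]'

```text
time_s: 53.4
tcp_pos: [0.5787, -0.0326, 0.2105]
tcp_rot: [-3.141, -0.001, 1.397]
force: [3.4, 3.2, 1.5]
opening: 0.0093
grasp_force: 12.0
```

Request:
apply_moves --deltas '[[[0, -0.18, 0.06, 0, 0, 0], [0, -0.36, 0.14, 0, 0, 0], [0, -0.54, 0.22, 0, 0, 0], [0, -0.71, 0.31, 0, 0, 0], [0, -0.87, 0.41, 0, 0, 0]]]'

```text
time_s: 53.9
tcp_pos: [0.5359, -0.0255, 0.1899]
tcp_rot: [-3.141, -0.0, 1.397]
force: [3.6, 3.8, 0.6]
opening: 0.0095
grasp_force: 12.0
```

Request:
apply_moves --deltas '[[[0, -0.16, 0.11, 0, 0, 0], [0, -0.32, 0.22, 0, 0, 0], [0, -0.47, 0.34, 0, 0, 0], [0, -0.61, 0.47, 0, 0, 0], [0, -0.74, 0.61, 0, 0, 0]]]'

```text
time_s: 54.4
tcp_pos: [0.4995, -0.0193, 0.1595]
tcp_rot: [-3.141, 0.0, 1.397]
force: [1.1, 3.9, 0.9]
opening: 0.0097
grasp_force: 12.0
```

Run:
```python
from h import *
s=manip.state(); print(s["tcp_pos"],s["force"],s["opening"])
c=cam("side"); im,d=manip.grab_frame("side"); W=cloud(d,c); cv2.imwrite("pics/side6.png",cv2.resize(im[60:300,120:440],(800,600)))
```

```text
[ 0.49952611 -0.01926922  0.1594896 ] [1.07093882 3.8636461  0.92183406] 0.00971371126618195
```

View pics/side6.png

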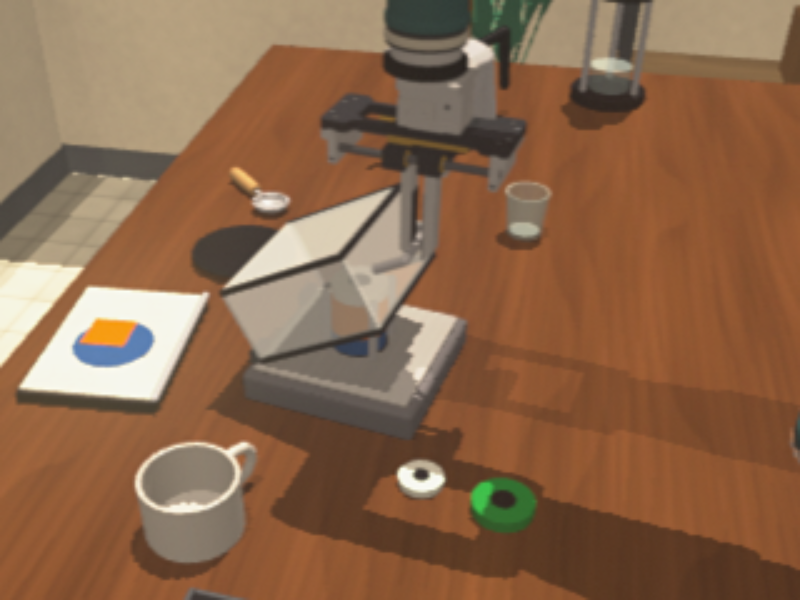

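The side crop shows the hood half shut, with the bar held at (410,258). I continue more slowly.

Request:
apply_moves --deltas '[[[0, -0.07, 0.07, 0, 0, 0], [0, -0.13, 0.14, 0, 0, 0], [0, -0.19, 0.22, 0, 0, 0], [0, -0.25, 0.29, 0, 0, 0], [0, -0.31, 0.37, 0, 0, 0]]]'

```text
time_s: 54.95
tcp_pos: [0.485, -0.0167, 0.1413]
tcp_rot: [3.141, 0.0, 1.397]
force: [1.6, 3.1, 2.6]
opening: 0.0097
grasp_force: 12.0
```

Request:
apply_moves --deltas '[[[0, -0.06, 0.08, 0, 0, 0], [0, -0.11, 0.16, 0, 0, 0], [0, -0.16, 0.24, 0, 0, 0], [0, -0.21, 0.33, 0, 0, 0], [0, -0.26, 0.41, 0, 0, 0]]]'

```text
time_s: 55.45
tcp_pos: [0.472, -0.0145, 0.1205]
tcp_rot: [3.142, 0.0, 1.397]
force: [2.6, 1.8, 0.9]
opening: 0.0096
grasp_force: 12.0
```

Request:
apply_moves --deltas '[[[0, -0.05, 0.08, 0, 0, 0], [0, -0.09, 0.17, 0, 0, 0], [0, -0.13, 0.26, 0, 0, 0], [0, -0.17, 0.35, 0, 0, 0], [0, -0.2, 0.43, 0, 0, 0]]]'

```text
time_s: 55.95
tcp_pos: [0.462, -0.0127, 0.099]
tcp_rot: [-3.141, 0.0, 1.397]
force: [1.5, 1.8, 1.7]
opening: 0.0094
grasp_force: 12.0
```

Request:
apply_moves --deltas '[[[0, -0.04, 0.08, 0, 0, 0], [0, -0.07, 0.16, 0, 0, 0], [0, -0.1, 0.24, 0, 0, 0], [0, -0.12, 0.32, 0, 0, 0], [0, -0.14, 0.38, 0, 0, 0]]]'

```text
time_s: 56.45
tcp_pos: [0.4554, -0.0115, 0.0801]
tcp_rot: [3.142, 0.0, 1.397]
force: [2.7, 1.1, 1.7]
opening: 0.0095
grasp_force: 12.0
```

Request:
apply_moves --deltas '[[[0, -0.005, 0.02, 0, 0, 0], [0, -0.01, 0.04, 0, 0, 0], [0, -0.015, 0.06, 0, 0, 0], [0, -0.015, 0.08, 0, 0, 0], [0, -0.015, 0.08, 0, 0, 0]]]'

```text
time_s: 56.95
tcp_pos: [0.4544, -0.0113, 0.0764]
tcp_rot: [-3.141, 0.0, 1.397]
force: [0.9, 0.6, 1.5]
opening: 0.0094
grasp_force: 12.0
```

Request:
apply_moves --deltas '[[[0, 0, 0.01, 0, 0, 0], [0, 0, 0.02, 0, 0, 0], [0, 0, 0.03, 0, 0, 0], [0, 0, 0.04, 0, 0, 0], [0, 0, 0.04, 0, 0, 0]]]'

```text
time_s: 57.45
tcp_pos: [0.4545, -0.0113, 0.0762]
tcp_rot: [-3.141, 0.0, 1.397]
force: [-3.1, 1.7, 9.1]
opening: 0.0096
grasp_force: 12.0
```

Run:
```python
from h import *
s=manip.state(); print(s["tcp_pos"],s["force"],s["opening"])
for n in("side","scene"):
    c=cam(n); im,d=manip.grab_frame(n); W=cloud(d,c); np.savez(f"{n}7.npz",im=im,d=d,K=c[0],R=c[1],t=c[2])
    # plane of hood roof
    m=(d>0)&(abs(W[...,0]-.575)<.05)&(abs(W[...,1]+.033)<.06)&(W[...,2]>.118)&(W[...,2]<.15); P=W[m]
    A=np.c_[P[:,:2],np.ones(len(P))]
    q,*_=np.linalg.lstsq(A,P[:,2],rcond=None); res=P[:,2]-A@q; k=abs(res)<.004; q,*_=np.linalg.lstsq(A[k],P[k,2],rcond=None)
    print(n,len(P),"slope x,y",q[:2].round(4),"z at centre",(q@[.562,-.0315,1]).round(4),"at front",(q@[.488,-.018,1]).round(4))
cv2.imwrite("pics/scene7.png",im)
```

```text
[ 0.45448039 -0.01133107  0.07617744] [-3.08508033  1.68747028  9.08223501] 0.009567551608602929
side 903 slope x,y [0.0014 0.0002] z at centre 0.1298 at front 0.1297
scene 1092 slope x,y [ 0.     -0.0012] z at centre 0.1296 at front 0.1296
```

The hood is shut: roof flat at 0.130 and 9 N at the stop. I release and go to the red stop.

Request:
apply_moves --deltas '[[[0, 0, 0, 0, 0, 0], [0, 0, 0, 0, 0, 0], [0, 0, 0, 0, 0, 0], [0, 0, 0, 0, 0, 0]]]' --claw 0.45

```text
time_s: 57.95
tcp_pos: [0.4542, -0.0114, 0.0738]
tcp_rot: [-3.14, 0.0, 1.397]
force: [0.3, -0.4, 0.3]
opening: 0.0258
grasp_force: 0.0
```

Request:
apply_moves --deltas '[[[0, 0, -0.2, 0, 0, 0], [0, 0, -0.7, 0, 0, 0], [0, 0, -1.5, 0, 0, 0], [0, 0, -2.4, 0, 0, 0], [0, 0, -3.2, 0, 0, 0]]]'

```text
time_s: 58.45
tcp_pos: [0.4547, -0.0113, 0.2372]
tcp_rot: [3.14, 0.0, 1.397]
force: [1.4, 0.4, 0.7]
opening: 0.0257
grasp_force: 0.0
```

Request:
apply_moves --deltas '[[[0.6, -0.2, 0, 0, 0, 0], [1.5, -0.5, 0, 0, 0, 0], [2.4, -0.8, 0, 0, 0, 0], [3.3, -1.1, 0, 0, 0, 0], [4.2, -1.3, 0, 0, 0, 0]]]' --claw -0.49

```text
time_s: 58.95
tcp_pos: [0.4264, 0.2085, 0.2356]
tcp_rot: [3.14, -0.001, 1.397]
force: [0.2, -1.2, 0.4]
opening: 0.0624
grasp_force: 0.0
```

Request:
apply_moves --deltas '[[[0.9, -0.3, 0, 0, 0, 0], [1.8, -0.6, 0, 0, 0, 0], [2.7, -0.9, 0, 0, 0, 0], [3.4, -1.1, 0, 0, 0, 0], [3.56, -1.1, 0, 0, 0, 0]]]'

```text
time_s: 59.45
tcp_pos: [0.4024, 0.3949, 0.2343]
tcp_rot: [-3.141, -0.0, 1.402]
force: [-0.1, 0.3, -0.1]
opening: 0.07
grasp_force: 0.0
```

Request:
apply_moves --deltas '[[[0, 0, 0, 0, 0, 0], [0, 0, 0, 0, 0, 0], [0, 0, 0, 0, 0, 0]]]'

```text
time_s: 59.75
tcp_pos: [0.4043, 0.3903, 0.2349]
tcp_rot: [3.141, 0.0, 1.395]
force: [0.0, -1.1, -0.0]
opening: 0.0701
grasp_force: 0.0
```

Run:
```python
from h import *
im,d,c,W,s=wrist("tw"); print(s["time_s"],s["tcp_pos"],s["tcp_rot"],s["opening"],s["joints"].round(2))
m=(W[...,2]>.066)&(W[...,2]<.092)&(d>0)&(abs(W[...,0]-.404)<.03)&(abs(W[...,1]-.394)<.03)
P=W[m]; print(len(P),np.median(P[:,2]),cv2.minEnclosingCircle(P[:,:2].astype(np.float32)))
for n in("scene",):
    c=cam(n); im,d=manip.grab_frame(n); W=cloud(d,c)
    m=(d>0)&(abs(W[...,0]-.575)<.05)&(abs(W[...,1]+.033)<.06)&(W[...,2]>.118)&(W[...,2]<.15); P=W[m]; print("roof",np.percentile(P[:,2],[5,50,95]).round(4))
```

```text
59.75 [0.40427522 0.39025869 0.23486661] [3.14104288e+00 1.65121053e-04 1.39482245e+00] 0.07012839444324524 [ 0.67  0.11  1.29 -0.    1.74  0.84]
1232 0.07747876464274292 ((0.4032321870326996, 0.3919244706630707), 0.020008523017168045)
roof [0.1265 0.1297 0.1327]
```

Request:
apply_moves --deltas '[[[0.03, -0.02, 0.6, 0, 0, 0], [0.03, -0.02, 1.4, 0, 0, 0], [0.03, -0.02, 2.2, 0, 0, 0], [0.03, -0.02, 2.8, 0, 0, 0], [0.03, -0.02, 3.1, 0, 0, 0]]]'

```text
time_s: 60.35
tcp_pos: [0.4017, 0.3911, 0.0761]
tcp_rot: [-3.138, 0.004, 1.395]
force: [0.3, -0.1, -0.3]
opening: 0.0701
grasp_force: 0.0
```

Request:
apply_moves --deltas '[[[0, 0, 0.2, 0, 0, 0], [0, 0, 0.35, 0, 0, 0], [0, 0, 0.45, 0, 0, 0], [0, 0, 0.45, 0, 0, 0], [0, 0, 0.45, 0, 0, 0]]]'

```text
time_s: 60.85
tcp_pos: [0.4036, 0.3938, 0.058]
tcp_rot: [3.14, -0.001, 1.397]
force: [-0.4, -0.4, -0.1]
opening: 0.07
grasp_force: 0.0
```

Request:
apply_moves --deltas '[[[-0.04, 0, 0.05, 0, 0, 0], [-0.04, 0, 0.06, 0, 0, 0], [-0.04, 0, 0.06, 0, 0, 0]]]' --force 15

```text
time_s: 61.15
tcp_pos: [0.4027, 0.3913, 0.0541]
tcp_rot: [3.141, -0.0, 1.397]
force: [0.1, 0.1, -0.4]
opening: 0.0699
grasp_force: 0.0
```

Request:
apply_moves --deltas '[[[0, 0, 0, 0, 0, 0], [0, 0, 0, 0, 0, 0], [0, 0, 0, 0, 0, 0], [0, 0, 0, 0, 0, 0], [0, 0, 0, 0, 0, 0]]]' --claw 1

```text
time_s: 61.65
tcp_pos: [0.4039, 0.3911, 0.0541]
tcp_rot: [3.139, -0.0, 1.397]
force: [4.1, -0.9, -1.5]
opening: 0.0397
grasp_force: 15.0
```

Request:
apply_moves --deltas '[[[0, 0, 0, 0, 0, 0.1], [0, 0, 0, 0, 0, 0.2], [0, 0, 0, 0, 0, 0.3], [0, 0, 0, 0, 0, 0.4], [0, 0, 0, 0, 0, 0.5]]]'

```text
time_s: 62.15
tcp_pos: [0.4035, 0.3914, 0.0544]
tcp_rot: [3.141, -0.001, 0.893]
force: [1.5, -0.8, 3.2]
opening: 0.0395
grasp_force: 15.0
```

Request:
apply_moves --deltas '[[[0, 0, 0, 0, 0, 0.1], [0, 0, 0, 0, 0, 0.2], [0, 0, 0, 0, 0, 0.3], [0, 0, 0, 0, 0, 0.4], [0, 0, 0, 0, 0, 0.5]]]'

```text
time_s: 62.65
tcp_pos: [0.4032, 0.3918, 0.0552]
tcp_rot: [-3.141, -0.002, 0.393]
force: [0.1, 0.1, 2.9]
opening: 0.0396
grasp_force: 15.0
```

Request:
apply_moves --deltas '[[[0, 0, 0, 0, 0, 0.05], [0, 0, 0, 0, 0, 0.05], [0, 0, 0, 0, 0, 0.05]]]'

```text
time_s: 62.95
tcp_pos: [0.4031, 0.3918, 0.055]
tcp_rot: [-3.141, -0.002, 0.348]
force: [0.5, 1.1, 5.2]
opening: 0.0395
grasp_force: 15.0
```

Request:
apply_moves --deltas '[[[0, 0, 0, 0, 0, 0], [0, 0, 0, 0, 0, 0], [0, 0, 0, 0, 0, 0], [0, 0, 0, 0, 0, 0], [0, 0, 0, 0, 0, 0]]]' --claw -0.49

```text
time_s: 63.45
tcp_pos: [0.4024, 0.3911, 0.0535]
tcp_rot: [3.141, 0.001, 0.347]
force: [0.7, 0.7, -0.1]
opening: 0.0698
grasp_force: 0.0
```

Request:
apply_moves --deltas '[[[0, 0, -0.3, 0, 0, 0], [0, 0, -1, 0, 0, 0], [0, 0, -1.9, 0, 0, 0], [0, 0, -2.8, 0, 0, 0], [0, 0, -3.2, 0, 0, 0]]]'

```text
time_s: 63.95
tcp_pos: [0.4042, 0.3925, 0.2211]
tcp_rot: [-3.138, -0.01, 0.347]
force: [0.4, 1.2, 0.6]
opening: 0.0703
grasp_force: 0.0
```

Request:
apply_moves --deltas '[[[0, 0, 0, 0, 0, 0], [0, 0, 0, 0, 0, 0], [0, 0, 0, 0, 0, 0]]]'

```text
time_s: 64.25
tcp_pos: [0.4019, 0.3906, 0.2117]
tcp_rot: [3.14, 0.004, 0.347]
force: [0.5, -0.7, -1.2]
opening: 0.07
grasp_force: 0.0
```

Run:
```python
from h import *
im,d,c,W,s=wrist("end"); print(s["time_s"],s["tcp_pos"],s["opening"],s["force"])
m=(W[...,2]>.066)&(W[...,2]<.092)&(d>0)&(abs(W[...,0]-.404)<.03)&(abs(W[...,1]-.394)<.03)
P=W[m]; print(len(P),np.median(P[:,2]),cv2.minEnclosingCircle(P[:,:2].astype(np.float32)))
for n in("scene","side"):
    c=cam(n); im,d=manip.grab_frame(n); W=cloud(d,c); cv2.imwrite(f"pics/{n}9.png",cv2.resize(im,(800,600)))
    m=(d>0)&(abs(W[...,0]-.575)<.05)&(abs(W[...,1]+.033)<.06)&(W[...,2]>.118)&(W[...,2]<.15); P=W[m]; print("roof",np.percentile(P[:,2],[5,50,95]).round(4))
```

```text
64.25 [0.4018506  0.39061197 0.21168423] 0.06999974925924586 [ 0.47225471 -0.74394651 -1.18565473]
1516 0.08433931674421738 ((0.4035061299800873, 0.3923695385456085), 0.020001523196697235)
roof [0.1263 0.1295 0.1326]
roof [0.1284 0.1299 0.1314]
```

View pics/scene9.png

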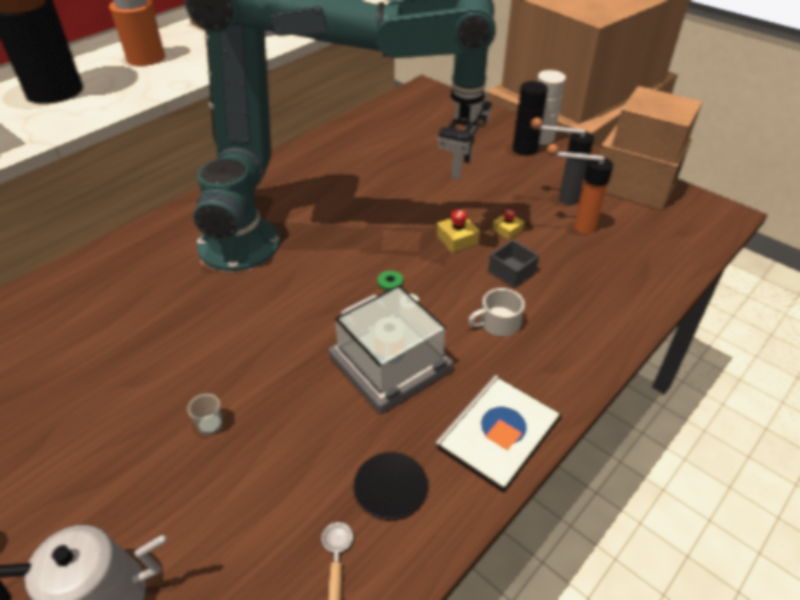

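The hood is shut over the stack at (390,345) and the stop at (459,217) is up (0.084). The glass and the cup are where they were.

```bash
python3 -c "
from station import manip
print(manip.hand_in())"
```

```text
the job is handed in; nothing more can be done
None
```

The job is done and handed in: the stop was latched; the pan, three sieves and cover were stacked squarely; the hood was closed gently; then the stop was twisted and popped back up, with the glass and cup left where they were.

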